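Carry the standpipe upright to its rack

ROBOT

A 7-joint arm with a two-finger parallel gripper is mounted at the origin on the work surface. World frame = base frame: x ahead of the robot, y to its left, z up, the work surface at z = 0. Lengths are in m, angles in rad, forces in N, time in s.
With the tool pointing down it reaches from about 0.4 to 0.75 m from the base axis. Payload 19.5 kg.
Tool frame: the origin (TCP) lies at the centre of the arm's flange, where the gripper is bolted on; the fingertips stand 173 mm ahead of it and the grasp point (between the pads) lies 155 mm ahead of it (robot.tip_extent is the z of the fingertips in the tool frame, in m); z points along the fingers, y is the line along which they close (so a half turn about z gives the same grasp; the last joint's range is limited). The gripper opens to 85 mm and grips with 20 to 120 N. Pads are 22 mm wide; open, the fingers measure 114 mm over their backs; the gripper's body (76 mm by 85 mm) begins 54 mm behind the grasp point. The pads swing forward as they close: fully open they stand 13 mm farther back than shut.
Start: joints at [-1.195, 0.707, -0.028, 1.485, 0.022, 0.951, -0.075], TCP at [0.233, 0.526, 0.405] pointing down, gripper open.
Joint ranges: [-2.71, 2.71], [-0.32, 2.16], [-1.57, 1.52], [0, 2.45], [-1.46, 4.6], [0, 2.02], [-2.83, 2.83]. Speed limits (rad/s): [1.89, 1.89, 2.57, 2.57, 3.01, 3.01, 3.01].

INTERFACE

Orientations are given as [roll, pitch, yaw] about the fixed x, y, z axes, in that order (R = Rz(yaw) Ry(pitch) Rx(roll)).
In Python, from workcell import robot gives the robot as it stands. The module is installed in compiled form; this text tells all that it offers.
- The arm moves only by the shell command python3 -m creep 'ROWS' [OPENING]. ROWS is JSON, a list of rows, each an object with "travel": the shift along the world's x, y, z in m, a list of three; "rotation": the turn, a rotation vector about the world's x, y, z in degrees, a list of three. A call has exactly 10 rows; each row is the pose to reach, as a shift and turn from the pose commanded when the call began; what a row does not reach only later rows make up. A row lasts 1/12 s, in which the tool goes at most 41.7 mm and 7.16 degrees, less where a joint would pass 70% of its speed; a pose out of reach is approached as far as the arm can. A call with a gripper value outside its range is refused whole. OPENING is the opening, from 0 (shut) to 1 (fully open), set as the call begins (- or left out, the last holds). The fingers move at their own pace and stop on an object; the grip force is fixed at half the most. Time passes only in rows, so rows that repeat a pose let the fingers close, or fill a call up. It gives the time, the measured TCP pose, the force, the opening and the grip force at its end, in the units of the state.
- robot.sense(): the state, without advancing time (a new reading comes with each control period).
- robot.read_camera(name): name is "scene" or "top" or "wrist"; returns a dict with "color" (480x640x3 uint8, red, green, blue), "fov_y" (degrees; the focal length in pixels is half the picture's height over the tangent of half this angle, whatever the lens; pixels are square), "cx", "cy" (the principal point, pixels), "eye" and "attitude" of the camera in the world; the wrist camera has in their place "T_tool_cam" (4x4, takes a point from camera to tool coordinates, whose origin is the TCP and whose axes are the flange's). Camera axes: x right, y down, z forward; pixel columns grow to the right and rows downward; lengths in m; the calibration is good to about 2 mm. A picture is of the moment at which its call begins: read the wrist's pose just before it. There is no depth.
- robot.job_done(): hands the job in; it is judged then, once.
The state is a dict: "t": time; "qpos": joint angles; "joint_velocities": joint speeds; "joint_torque": joint torques, N m; "tool_pos": TCP position; "tool_rot": TCP orientation; "ft_force": force on the tool from outside, world axes, zero at the start; "wrist_torque": the same for the moment, N m; "gripper_width": finger opening in m; "grip_force": force on a finger pad.
Only numpy, scipy, OpenCV 4.12 (cv2) and the standard library are available. Lean on these libraries where they do the work, as an engineer would, in place of code of your own. Each camera call takes 0.05 s, during which the arm holds its last target. There are 200 camera calls.

TASK

Pick up the floppy standpipe by the handle bar of its foot, bring the pipe up off its stop and balance it upright in mid-air, close above where it stood, for five seconds, without touching the pipe. Then carry it over, still upright and never letting it fall back on a stop, slide the pipe into the rack's fork and set the foot down gently and flat on the rack's plate, square with it, so that the fork keeps the pipe upright when you let go. Leave the loose fittings and tools where they are.

Things in the scene. Friction and masses are not known exactly. Their poses are not given: they have to be found in the camera images.
- foot: Loose carrying foot, dark steel slab 320 x 110 x 20 mm, 0.60 kg. Origin: on the underside, below the middle of the handle; x from the tail towards the pipe, y to its left, z up. The slab runs from x = -150 to +170 mm; a ballast block covers x = -150 to -50 mm up to z = 50 mm. Starts on the work surface. Foot and pipe together balance below the handle, within about 10 mm of its middle.
- foot_handle (a point): Middle of the foot's black handle bar, 72 mm above the foot's underside. The bar runs along the foot's x: 100 mm long, 22 mm wide (y), 26 mm high, free beneath down to the slab except for two posts 44 mm either side. The foot's axes.
- foot_yoke (a point): Between two slim uprights (the yoke, faces 68 mm apart in y, tops 105 mm above the foot's underside) at the pipe's foot, 140 mm ahead of the handle. They are the pipe's stops: it can lean 0.26 rad (from the foot's normal) to either side. At the start it lies against the stop on the foot's -y side.
- standpipe: Grey plastic pipe (radius 16 mm), brass valve and round handwheel on top, hinged on the foot. Origin: on the hinge axis, 140 mm ahead of the foot's origin, 45 mm above its underside; z up the pipe. It tips only about the foot's x axis, positive towards the foot's -y. Bare pipe from 40 to 178 mm above the hinge. The robot must not touch it. Its mass is 0.30 kg nominal, 15 % more or less.
- standpipe_com (a point): The pipe's centre of mass, 174 mm above the hinge; moment of inertia about the hinge 0.0103 kg m2. The hinge is a soft rubber coupling: it pulls the pipe to the foot's normal with 0.34 N m/rad and damps 0.09 N m s/rad. Gravity (about 0.51 N m/rad) wins: the pipe falls from upright with a time constant of about 0.6 s (0.45 to 1.0). Tilting the foot the other way about its x axis brings it back.
- standpipe_wheel (a point): Centre of the handwheel's top, 261 mm above the hinge on the pipe's axis; wheel radius 28 mm. The valve below it has side ports 38 mm long along x.
- rack: Fixed steel rack: floor plate 420 x 200 mm, 6 mm thick, two posts at the far end (x = 230 mm, y = +-85 mm, 206 mm high), a crossbar and a forked clip at 190 mm height that opens to the rack's -x. Origin: on the work surface at the spot where the foot's origin belongs; axes as those of the docked foot (x into the fork).
- rack_dock (a point): Top of the rack's floor plate (6 mm above the work surface) where the foot's origin belongs; its axes are those of the rack.
- rack_fork (a point): Where the pipe's axis belongs in the fork: 140 mm ahead of rack_dock, 190 mm above the work surface. The prongs run along x, 44 mm apart, 22 mm high, from 20 mm before this point to 70 mm behind it; before that they flare out over 30 mm to about 80 mm apart. The pipe must enter along x, below its valve.
- elbow: Loose grey plastic pipe elbow, 66 x 66 mm, 44 mm high; leave alone. Origin: underside at the bend.
- tee: Loose grey plastic tee, 100 x 70 mm, 40 mm high; leave alone. Origin: underside centre.
- coupling: Loose grey coupling sleeve, 48 mm wide, 40 mm high; leave alone. Origin: underside centre.
- tape_roll: Loose roll of white thread tape, 68 mm wide, 20 mm high; leave alone. Origin: underside centre.
- cement_can: Loose metal can, 70 mm wide, 90 mm high; leave alone. Origin: underside centre.
- wrench: Loose wrench lying flat; leave alone. Origin: underside, mid-length.

How it is judged:
By the outcome, as a careful person would: the job done as asked, in the order asked, and still so for the second after the job is handed in, with the robot touching nothing.
It also fails if it takes over 72 s, if anything falls off the work surface, if the arm or the gripper's body presses on something with over 40 N, if the wrist force passes 120 N, or if a joint passes its speed limit or range.

## Working session

There is one attempt and no reset: what is moved stays moved. The work goes in short steps, Python scripts to look and compute and a shell command to move; the robot and the scene stay as the last step left them, time stands still between calls to the robot, and variables do not carry over. Pictures are saved under pics/ and viewed, at most 10 in all, crops included, and the job is handed in when it is done.

```bash
mkdir -p pics; python3 - <<'E'
from workcell import robot
import cv2,numpy as np
np.set_printoptions(precision=4,suppress=True)
for n in ["scene","top"]:
    c=robot.read_camera(n); cv2.imwrite(f"pics/{n}0.png",c["color"][:,:,::-1]); np.save(f"pics/{n}0.npy",c["color"])
    print(n,[ (k,c[k]) for k in c if k!="color"])
print(robot.sense())
c=robot.read_camera("wrist");print(c["T_tool_cam"],c["fov_y"],c["cx"],c["cy"]); cv2.imwrite("pics/wrist0.png",c["color"][:,:,::-1])
E
```

```text
scene [('fov_y', 42.2095590667423), ('cx', 328.05323441893495), ('cy', 244.44391339167333), ('eye', array([1.1366, 1.036 , 1.167 ])), ('attitude', array([-2.2593, -0.021 ,  2.6124]))]
top [('fov_y', 55.35661353269966), ('cx', 315.6466932291179), ('cy', 239.48959381614105), ('eye', array([0.4722, 0.0163, 1.2632])), ('attitude', array([-3.0854, -0.0147, -1.5969]))]
{'t': 0.1, 'qpos': array([-1.1947,  0.707 , -0.0276,  1.4849,  0.022 ,  0.9509, -0.0755]), 'joint_velocities': array([ 0.0011, -0.0013,  0.0004, -0.0016,  0.0004, -0.0003, -0.0011]), 'joint_torque': array([  0.0021, -88.4298,   1.2371, -23.6449,   0.0172,   0.0051,
         0.    ]), 'tool_pos': array([0.2333, 0.5255, 0.4043]), 'tool_rot': array([-3.1406,  0.    ,  2.7238]), 'ft_force': array([ 0.0187, -0.0264, -0.3133]), 'wrist_torque': array([0.0089, 0.0133, 0.002 ]), 'grip_force': 0.0, 'gripper_width': 0.08505042528258364}
[[-0.0005 -0.9509 -0.3095  0.0811]
 [ 1.     -0.0005 -0.0001  0.0012]
 [-0.     -0.3095  0.9509  0.0298]
 [ 0.      0.      0.      1.    ]] 62.74098103050516 319.9845887561401 243.92615804514537
```

View pics/scene0.png

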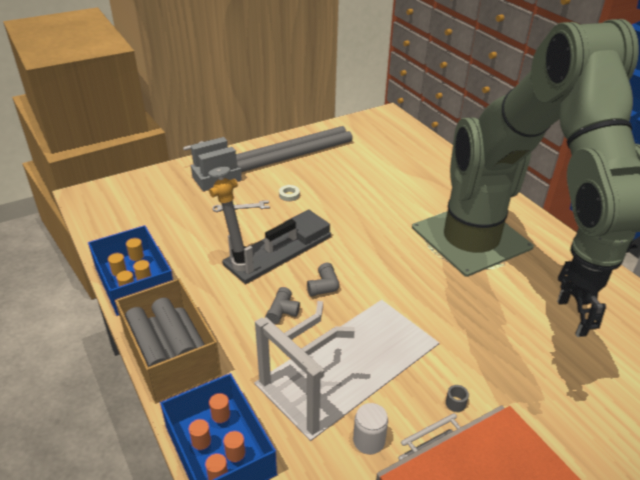

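View pics/top0.png

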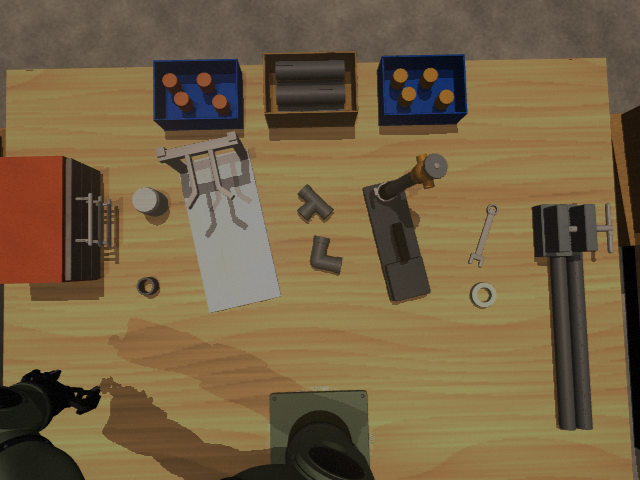

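```bash
cat > h.py <<'E'
import numpy as np,cv2
from scipy.spatial.transform import Rotation as Ro
np.set_printoptions(precision=4,suppress=True)
CAM={"scene":(42.2095590667423,328.05323441893495,244.44391339167333,[1.1366,1.036,1.167],[-2.2593,-0.021,2.6124]),
"top":(55.35661353269966,315.6466932291179,239.48959381614105,[0.4722,0.0163,1.2632],[-3.0854,-0.0147,-1.5969])}
def par(n):
    f,cx,cy,e,a=CAM[n]; return 240/np.tan(np.radians(f)/2),cx,cy,np.array(e),Ro.from_euler('xyz',a).as_matrix()
def ray(n,u,v):
    F,cx,cy,e,R=par(n); d=R@np.array([(u-cx)/F,(v-cy)/F,1.]); return e,d/np.linalg.norm(d)
def onz(n,u,v,z):
    e,d=ray(n,u,v); return e+d*(z-e[2])/d[2]
def proj(n,p):
    F,cx,cy,e,R=par(n); q=R.T@(np.asarray(p)-e); return np.array([cx+F*q[0]/q[2],cy+F*q[1]/q[2]])
def tri(r1,r2):
    (a,d),(b,g)=r1,r2; s=np.linalg.lstsq(np.c_[d,-g],b-a,rcond=None)[0]
    p,q=a+s[0]*d,b+s[1]*g; return (p+q)/2,np.linalg.norm(p-q)
E
python3 - <<'E'
from h import *
im=np.load("pics/top0.npy"); v=im.max(2)
def comps(m,x0,y0,x1,y1,amin=60):
    s=np.zeros_like(m); s[y0:y1,x0:x1]=m[y0:y1,x0:x1]
    for c in cv2.findContours(s.astype(np.uint8),cv2.RETR_EXTERNAL,cv2.CHAIN_APPROX_NONE)[0]:
        if cv2.contourArea(c)>amin: yield c
for t in (25,35,45,55,65,80):
    print(t,[(cv2.minAreaRect(c),cv2.contourArea(c)) for c in comps(v<t,350,170,450,310)])
hsv=cv2.cvtColor(im,cv2.COLOR_RGB2HSV)
for t in (40,60):
  for c in comps((hsv[:,:,1]<t)&(v>90),150,120,300,330,800):
    r=cv2.minAreaRect(c);print('plate',t,r,cv2.boxPoints(r).tolist(),cv2.contourArea(c))
cv2.imwrite("pics/crop.png",np.hstack([cv2.resize(im[160:310,350:450],None,fx=4,fy=4,interpolation=2),cv2.resize(im[130:330,150:290],(400,600),interpolation=2)])[:,:,::-1])
E
```

```text
25 []
35 [(((400.1470947265625, 241.5882568359375), (37.593021392822266, 10.186494827270508), 75.96376037597656), 197.5)]
45 [(((398.75860595703125, 243.2542266845703), (41.40540313720703, 17.37837791442871), 71.07535552978516), 423.5), (((403.1379699707031, 203.1551971435547), (50.815589904785156, 37.6849479675293), 66.80140686035156), 611.0)]
55 [(((394.1803283691406, 236.32919311523438), (52.68346405029297, 127.41293334960938), 1.5481575727462769), 1604.0)]
65 [(((405.3922424316406, 235.2580108642578), (123.1935043334961, 61.86925506591797), 76.29303741455078), 4555.0)]
80 [(((412.17962646484375, 233.57855224609375), (123.58199310302734, 76.63402557373047), 76.21839904785156), 4898.0)]
plate 40 ((229.27743530273438, 235.32479858398438), (141.12295532226562, 73.2751235961914), 77.3004150390625) [[178.02398681640625, 174.5438995361328], [249.50653076171875, 158.43516540527344], [280.5308837890625, 296.105712890625], [209.04833984375, 312.21441650390625]] 7838.0
plate 60 ((218.30990600585938, 222.0325927734375), (171.99171447753906, 90.1070785522461), 76.90811157226562) [[154.94818115234375, 148.4771728515625], [242.71319580078125, 128.06671142578125], [281.671630859375, 295.5880126953125], [193.9066162109375, 315.99847412109375]] 11495.5
```

View pics/crop.png

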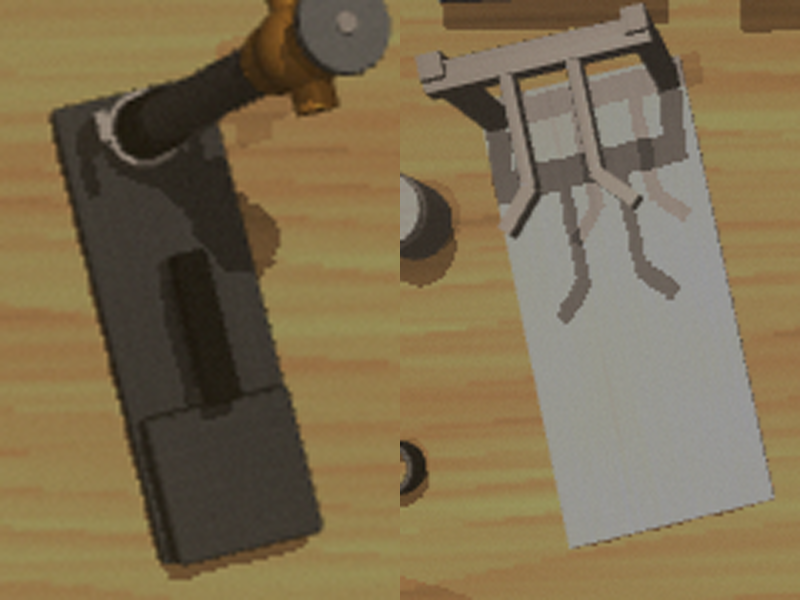

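```bash
python3 - <<'E'
from h import *
L=lambda u,v,z:onz("top",350+u/4,160+v/4,z)
a,b=L(185,254,.085),L(221.5,404,.085); print('handle',a,b,(a+b)/2,np.linalg.norm(a-b),np.degrees(np.arctan2(*(a-b)[1::-1])))
B=[L(142,422,.05),L(285,388,.05),L(322,525,.05),L(178,562,.05)]
m=sum(B)/4; d=(B[0]+B[1]-B[2]-B[3])/2; print('ballast',m,np.linalg.norm(d),np.linalg.norm(B[1]-B[0]),np.degrees(np.arctan2(d[1],d[0])), 'origin',m+.1*d/np.linalg.norm(d))
d=d/np.linalg.norm(d)
print('frontleft',L(52,112,.02), 'pred', m[:2]+.27*d[:2]+.055*np.array([-d[1],d[0]]))
w=L(343,28,.29);print('wheel z~.29',w)
P=lambda u,v,z:onz("top",150+(u-400)/(400/140),130+v/3,z)
bl,br,tr=P(568,548,.006),P(774,498,.006),P(680,58,.006)
for n,p in zip(("bl","br","tr"),(bl,br,tr)):print(n,p)
x=(tr-br)/np.linalg.norm(tr-br); print('len',np.linalg.norm(tr-br),np.linalg.norm(bl-br),np.degrees(np.arctan2(x[1],x[0])),np.degrees(np.arctan2(*(br-bl)[1::-1]))+90)
c=(bl+br)/2; y=np.array([-x[1],x[0],0])
for nm,u,v,z in (("kinkL",535,188,.201),("kinkR",597,165,.201),("tipL",513,236,.201),("tipR",637,205,.201),("postL",432,66,.206),("postR",633,18,.206),):
    q=P(u,v,z)-c; print(nm,q@x,q@y)
E
```

```text
handle [ 0.5742 -0.2126  0.085 ] [ 0.4766 -0.2327  0.085 ] [ 0.5254 -0.2227  0.085 ] 0.09966860863257417 11.63561407795721
ballast [ 0.4302 -0.2453  0.05  ] 0.09441118683708918 0.09811755634843242 12.747381086330776 origin [ 0.5277 -0.2232  0.05  ]
frontleft [ 0.6798 -0.1374  0.02  ] pred [ 0.6814 -0.132 ]
wheel z~.29 [ 0.6766 -0.2627  0.29  ]
bl [0.3506 0.2916 0.006 ]
br [0.3903 0.0949 0.006 ]
tr [0.7978 0.1773 0.006 ]
len 0.4157536313435502 0.200696357404695 11.43010359385308 11.424646406358377
kinkL 0.2873980283128769 0.02234577337943245
kinkR 0.2938525085039598 -0.030634458037653668
tipL 0.25470507243909024 0.04759028474619608
tipR 0.2560301587683493 -0.05571589961421862
postL 0.39811770611119723 0.08287887171248676
postR 0.3991644860746537 -0.08454793645654837
```

```bash
python3 -m creep '[{"travel":[0.04,-0.03,0],"rotation":[0,0,4]},{"travel":[0.06,-0.065,0],"rotation":[0,0,8]},{"travel":[0.085,-0.1,0],"rotation":[0,0,12]},{"travel":[0.105,-0.135,0],"rotation":[0,0,16]},{"travel":[0.13,-0.17,0],"rotation":[0,0,20]},{"travel":[0.15,-0.205,0],"rotation":[0,0,24]},{"travel":[0.17,-0.24,0],"rotation":[0,0,28]},{"travel":[0.19,-0.275,0],"rotation":[0,0,32]},{"travel":[0.21,-0.31,0],"rotation":[0,0,35.8]},{"travel":[0.22,-0.35,0],"rotation":[0,0,35.8]}]' 1 && python3 -m creep '[{"travel":[0.01,-0.04,0],"rotation":[0,0,0]},{"travel":[0.02,-0.08,0],"rotation":[0,0,0]},{"travel":[0.03,-0.12,0],"rotation":[0,0,0]},{"travel":[0.04,-0.16,0],"rotation":[0,0,0]},{"travel":[0.05,-0.2,0],"rotation":[0,0,0]},{"travel":[0.06,-0.24,0],"rotation":[0,0,0]},{"travel":[0.067,-0.28,0],"rotation":[0,0,0]},{"travel":[0.07,-0.32,0],"rotation":[0,0,0]},{"travel":[0.073,-0.36,0],"rotation":[0,0,0]},{"travel":[0.073,-0.398,0],"rotation":[0,0,0]}]' && python3 -m creep '[{"travel":[0,0,0],"rotation":[0,0,0]},{"travel":[0,0,0],"rotation":[0,0,0]},{"travel":[0,0,0],"rotation":[0,0,0]},{"travel":[0,0,0],"rotation":[0,0,0]},{"travel":[0,0,0],"rotation":[0,0,0]},{"travel":[0,0,0],"rotation":[0,0,0]},{"travel":[0,0,0],"rotation":[0,0,0]},{"travel":[0,0,0],"rotation":[0,0,0]},{"travel":[0,0,0],"rotation":[0,0,0]},{"travel":[0,0,0],"rotation":[0,0,0]}]'
python3 - <<'E'
from workcell import robot
import cv2
from h import *
s=robot.sense(); c=robot.read_camera("wrist"); print(s["qpos"]); cv2.imwrite("pics/wrist1.png",c["color"][:,:,::-1]); np.savez("pics/w1.npz",p=s["tool_pos"],r=s["tool_rot"],T=c["T_tool_cam"])
E
```

```text
t: 0.98
tool_pos: [0.4543, 0.1754, 0.4044]
tool_rot: [3.141, 0.001, -2.93]
ft_force: [2.5, -0.2, 1.0]
gripper_width: 0.0855
grip_force: 0.0
t: 1.82
tool_pos: [0.5257, -0.2232, 0.4045]
tool_rot: [3.142, -0.0, -2.935]
ft_force: [0.0, 0.1, -0.1]
gripper_width: 0.0854
grip_force: 0.0
t: 2.65
tool_pos: [0.5259, -0.2207, 0.4047]
tool_rot: [-3.141, 0.0, -2.935]
ft_force: [0.3, 0.4, -0.2]
gripper_width: 0.0857
grip_force: 0.0
[ 0.5154  0.7132 -0.345   1.4967  0.27    0.9788  1.8747]
```

View pics/wrist1.png

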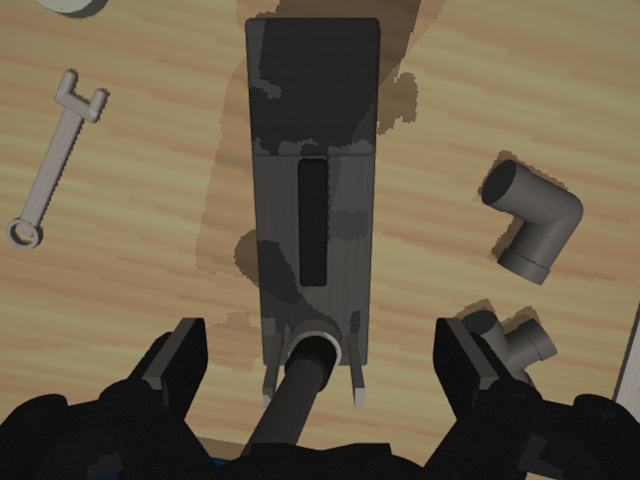

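```bash
python3 - <<'E'
from h import *
d=np.load("pics/w1.npz"); R=Ro.from_euler('xyz',d['r']).as_matrix(); F=240/np.tan(np.radians(62.741)/2)
T=d['T']
def on(u,v,z):
    e=d['p']+R@T[:3,3]; q=R@T[:3,:3]@np.array([(u-319.98)/F,(v-243.93)/F,1]); return e+q*(z-e[2])/q[2]
a,b=on(312.7,159,.085),on(313.5,286,.085);print((a+b)/2,np.linalg.norm(a-b),np.degrees(np.arctan2(*(b-a)[1::-1])))
for p in ((247,22),(379,22),(254,155),(376,155)): print(on(*p,.05))
E
```

```text
[ 0.5263 -0.2241  0.085 ] 0.10012061398145619 11.871739475363393
[ 0.3941 -0.3011  0.05  ]
[ 0.3742 -0.2064  0.05  ]
[ 0.4876 -0.2813  0.05  ]
[ 0.4673 -0.1848  0.05  ]
```

```bash
python3 -m creep '[{"travel":[0,-0.002,-0.035],"rotation":[0,0,0]},{"travel":[0,-0.002,-0.07],"rotation":[0,0,0]},{"travel":[0,-0.002,-0.105],"rotation":[0,0,0]},{"travel":[0,-0.002,-0.135],"rotation":[0,0,0]},{"travel":[0,-0.002,-0.157],"rotation":[0,0,0]},{"travel":[0,-0.002,-0.17],"rotation":[0,0,0]},{"travel":[0,-0.002,-0.177],"rotation":[0,0,0]},{"travel":[0,-0.002,-0.177],"rotation":[0,0,0]},{"travel":[0,-0.002,-0.177],"rotation":[0,0,0]},{"travel":[0,-0.002,-0.177],"rotation":[0,0,0]}]' && python3 -m creep '[{"travel":[0,0,0],"rotation":[0,0,0]},{"travel":[0,0,0],"rotation":[0,0,0]},{"travel":[0,0,0],"rotation":[0,0,0]},{"travel":[0,0,0],"rotation":[0,0,0]},{"travel":[0,0,0],"rotation":[0,0,0]},{"travel":[0,0,0],"rotation":[0,0,0]},{"travel":[0,0,0],"rotation":[0,0,0]},{"travel":[0,0,0],"rotation":[0,0,0]},{"travel":[0,0,0],"rotation":[0,0,0]},{"travel":[0,0,0],"rotation":[0,0,0]}]' 0
python3 - <<'E'
from workcell import robot
import cv2
from h import *
out=[]
# predicted wheel & brass from the foot pose
f=np.array([.5263,-.2241,0]);a=np.radians(11.9);x=np.array([np.cos(a),np.sin(a),0]);y=np.array([-x[1],x[0],0]);z=np.array([0,0,1.])
H=f+.14*x+.045*z; P=-y*np.sin(.26)+z*np.cos(.26)
for n in ("scene","top"):
    c=robot.read_camera(n)["color"]; np.save(f"pics/{n}1.npy",c)
    w=proj(n,H+.261*P); b=proj(n,H+.22*P); print(n,'wheel',w,c[int(w[1]),int(w[0])],'valve',b,c[int(b[1]),int(b[0])])
    u,v=w.astype(int); out.append(cv2.resize(c[v-45:v+55,u-65:u+65],(390,300),interpolation=0))
cv2.imwrite("pics/crop2.png",np.hstack(out)[:,:,::-1])
s=robot.sense();print(s["ft_force"],s["wrist_torque"],s["tool_pos"],s["tool_rot"])
E
```

```text
t: 3.53
tool_pos: [0.5261, -0.2229, 0.2287]
tool_rot: [-3.141, 0.001, -2.935]
ft_force: [0.3, -0.3, 0.3]
gripper_width: 0.0854
grip_force: 0.0
t: 4.37
tool_pos: [0.5259, -0.2232, 0.2281]
tool_rot: [-3.14, 0.001, -2.935]
ft_force: [-1.6, -3.2, 6.7]
gripper_width: 0.0212
grip_force: 60.3
scene wheel [220.1781 169.7216] [159 155 147] valve [223.8763 184.3713] [161 117  50]
top wheel [435.8487 166.0719] [150 136 122] valve [426.3563 170.9887] [110 102  94]
[-0.3915 -2.5054  6.8283] [-0.5544  0.1407  0.2171] [ 0.526  -0.2232  0.2281] [-3.1404  0.0006 -2.9347]
```

View pics/crop2.png

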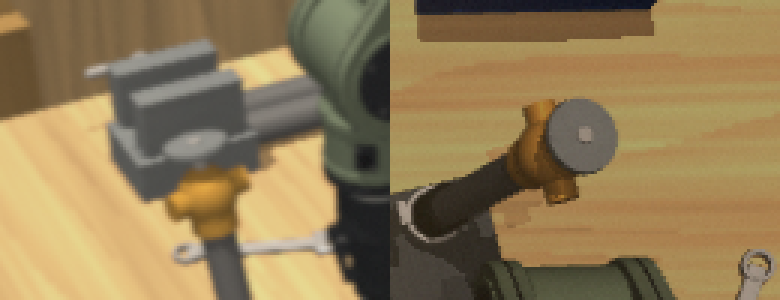

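```bash
cat > est.py <<'E'
from h import *
from workcell import robot
import json
def foot():
    s=robot.sense(); R=Ro.from_euler('xyz',s["tool_rot"]).as_matrix()
    X,Y,Z=-R[:,0],R[:,1],-R[:,2]; o=s["tool_pos"]-.2281*Z
    return s,o,X,Y,Z
def phi_from(n,uv,o,X,Z,h):
    H=o+.14*X+.045*Z; e,d=ray(n,*uv); q=e+d*(((H-e)@X)/(d@X)); v=q-H
    Yh=np.cross([0,0,1.],X);Yh/=np.linalg.norm(Yh); Zh=np.cross(X,Yh)
    return np.arctan2(-v@Yh,v@Zh),np.hypot(v@Yh,v@Zh)
def look(save=None):
    s,o,X,Y,Z=foot(); c=robot.read_camera("top")["color"]
    if save: np.save(save,c)
    Yh=np.cross([0,0,1.],X);Yh/=np.linalg.norm(Yh);Zh=np.cross(X,Yh); H=o+.14*X+.045*Z
    th=np.arctan2(-Z@Yh,Z@Zh)
    hsv=cv2.cvtColor(cv2.GaussianBlur(c,(3,3),0),cv2.COLOR_RGB2HSV)
    m=((hsv[:,:,1]<70)&(hsv[:,:,2]>85)).astype(np.uint8)
    loc=[proj("top",H+.261*(-Yh*np.sin(p)+Zh*np.cos(p))) for p in np.linspace(-.5,.5,21)]
    w=np.zeros_like(m); cv2.polylines(w,[np.int32(np.round(loc)).reshape(-1,1,2)],False,1,34); m&=w
    m=cv2.morphologyEx(m,cv2.MORPH_OPEN,np.ones((5,5),np.uint8))
    best=None
    for k in cv2.findContours(m,cv2.RETR_EXTERNAL,cv2.CHAIN_APPROX_NONE)[0]:
        a=cv2.contourArea(k); (u,v),r=cv2.minEnclosingCircle(k)
        if a<150: continue
        M=cv2.moments(k); g=(M['m10']/M['m00'],M['m01']/M['m00'])
        ph,rr=phi_from("top",g,o,X,Z,.261)
        sc=abs(rr-.261)/.01+abs(a-420)/100
        if best is None or sc<best[0]: best=(sc,ph,rr,a,r,g)
    return s,th,best,c
E
python3 -m creep '[{"travel":[0,0,0.003],"rotation":[0,0,0]},{"travel":[0,0,0.008],"rotation":[0,0,0]},{"travel":[0,0,0.014],"rotation":[0,0,0]},{"travel":[0,0,0.02],"rotation":[0,0,0]},{"travel":[0,0,0.027],"rotation":[0,0,0]},{"travel":[0,0,0.034],"rotation":[0,0,0]},{"travel":[0,0,0.04],"rotation":[0,0,0]},{"travel":[0,0,0.044],"rotation":[0,0,0]},{"travel":[0,0,0.045],"rotation":[0,0,0]},{"travel":[0,0,0.045],"rotation":[0,0,0]}]'
python3 - <<'E'
from est import *
Fs=[]
for i in range(6):
    s,th,b,c=look("pics/top2.npy"); Fs.append(s["ft_force"]); print(s["t"],th,b)
s=robot.sense();print(np.mean(Fs,0),s["wrist_torque"],s["tool_pos"],s["tool_rot"])
hsv=cv2.cvtColor(c,cv2.COLOR_RGB2HSV); u,v=map(int,b[5])
print('wheel',hsv[v-6:v+7:3,u+5],'plate',hsv[280,250],'slab',hsv[200,380],'wood',hsv[250,340])
E
```

```text
t: 5.3
tool_pos: [0.5259, -0.2228, 0.2729]
tool_rot: [-3.141, 0.0, -2.935]
ft_force: [0.1, -0.1, -9.2]
gripper_width: 0.0211
grip_force: 59.4
5.3 -0.00029654016261927463 (np.float64(1.0251678899336825), np.float64(0.22446170511630403), np.float64(0.27115167889933683), 419.0, 12.80634880065918, (439.90453460620523, 160.95942720763722))
5.35 -7.7940162231405e-05 (np.float64(1.039522348638463), np.float64(0.22445672914588774), np.float64(0.27119522348638464), 418.0, 12.657275199890137, (439.8369218500797, 161.01435406698565))
5.4 2.5879872148537937e-05 (np.float64(1.0266963106782), np.float64(0.22480382590009773), np.float64(0.271166963106782), 419.0, 12.657275199890137, (439.81702466189336, 161.0214797136038))
5.45 0.00023016205466776005 (np.float64(1.003830971693599), np.float64(0.22548684901938273), np.float64(0.270938309716936), 419.0, 12.657275199890137, (439.7871917263325, 161.06324582338902))
5.5 0.00019077739809970665 (np.float64(1.0287194358611307), np.float64(0.22471896602424954), np.float64(0.2712871943586113), 420.0, 12.657275199890137, (439.79722222222216, 161.03809523809525))
5.55 0.0001668613951740897 (np.float64(1.0512666197380294), np.float64(0.22422951697132223), np.float64(0.2714126661973803), 421.0, 12.657275199890137, (439.7751385589865, 161.0190023752969))
[ 0.3644 -0.3225 -8.7721] [ 0.0863 -0.0407 -0.0075] [ 0.5258 -0.2228  0.2724] [ 3.1415 -0.0004 -2.9346]
wheel [[ 16  35 109]
 [ 17  32 110]
 [ 21  37 109]
 [ 18  35 109]
 [ 23  31 108]] plate [ 30  13 175] slab [19 78 52] wood [ 18 129 172]
```

```bash
python3 - <<'E'
s=open('est.py').read()
a=s.index("def phi_from"); b=s.index("def look")
s=s[:a]+'''from scipy.optimize import minimize_scalar
def phi_from(n,uv,o,X,Z,h):
    H=o+.14*X+.045*Z; Yh=np.cross([0,0,1.],X);Yh/=np.linalg.norm(Yh); Zh=np.cross(X,Yh)
    f=lambda p:np.linalg.norm(proj(n,H+h*(-Yh*np.sin(p)+Zh*np.cos(p)))-uv)
    r=minimize_scalar(f,bounds=(-.6,.6),method='bounded'); return r.x,r.fun
'''+s[b:].replace("abs(rr-.261)/.01","rr/3")
open('est.py','w').write(s)
E
python3 - <<'E'
from est import *
for i in range(2):
    s,th,b,c=look(); print(s["t"],th,b)
s,o,X,Y,Z=foot(); H=o+.14*X+.045*Z; print(o,H,proj("top",H+.261*(-Y*np.sin(.26)+Z*np.cos(.26))))
c=robot.read_camera("scene")["color"]; w=proj("scene",H+.261*(-Y*np.sin(.26)+Z*np.cos(.26)))
u,v=w.astype(int); t=robot.read_camera("top")["color"]
cv2.imwrite("pics/crop3.png",np.hstack([cv2.resize(c[v-60:v+160,u-90:u+90],(390,477)),cv2.resize(t[130:310,350:470],(390,477))])[:,:,::-1]); print(u,v)
E
```

```text
5.6 0.00010469051441054402 (np.float64(0.3022543907479064), np.float64(0.24812638774057394), np.float64(0.8767631722437191), 421.0, 12.657275199890137, (439.7751385589865, 161.0190023752969))
5.65 5.404406236276838e-05 (np.float64(0.29392323769338846), np.float64(0.24805040919598137), np.float64(0.8517697130801654), 421.0, 12.657275199890137, (439.7810768012668, 161.0249406175772))
[ 0.5258 -0.2228  0.0444] [ 0.6628 -0.194   0.0894] [441.2858 161.6243]
218 154
```

View pics/crop3.png

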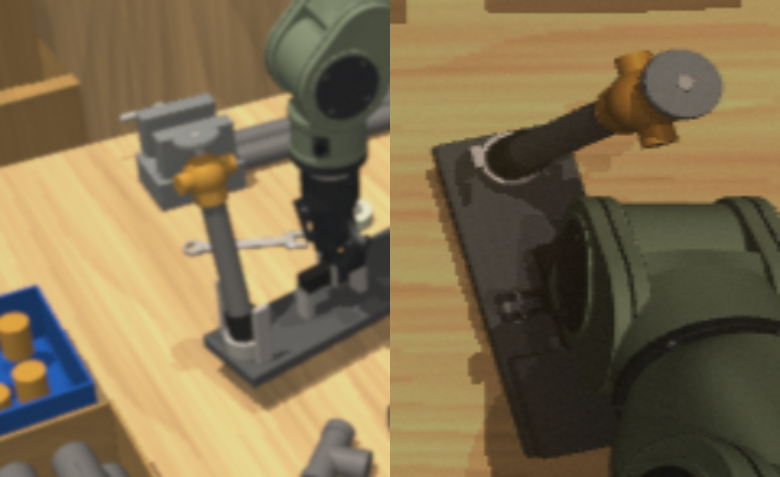

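```bash
cat > sim.py <<'E'
import numpy as np
I,K,C=.0103,.34,.09
def sim(ph,om,th0,rows,G=.51,tail=0.,lag=.05,ay=0.,stop=True):
    """rows: absolute foot tilt (rad) at each row end; returns phi,omega,theta"""
    dt=.005; tc=np.r_[th0,rows]; T=len(rows)/12+tail; th=th0
    for i in range(int(round(T/dt))):
        cmd=np.interp((i+1)*dt*12,np.arange(len(tc)),tc); thn=th+(cmd-th)*min(1,dt/lag) if lag else cmd
        dth=(thn-th)/dt; th=thn
        om+=dt*(G*np.sin(ph)-K*(ph-th)-C*(om-dth)+ay)/I*1; ph+=dt*om
        if stop and abs(ph-th)>.26: ph=th+.26*np.sign(ph-th); om=dth
    return ph,om,th
E
python3 - <<'E'
from sim import *
d=np.radians
for rows in ([-4,-8,-12,-14,-14,-14,-12,-8,-4,0],[-4,-8,-12,-12,-12,-12,-12,-8,-4,-2],[-4,-8,-12,-12,-12,-12,-10,-8,-6,-5],[-4,-8,-12,-14,-14,-14,-13,-10,-7,-4]):
    for G in (.44,.51,.58):
        ph,om,th=sim(.26,0,0,d(rows),G,.15); print(rows,G,'phi %.3f om %.3f th %.3f z %.3f'%(ph,om,th,ph+om/ (C/I+ (-C/I+np.sqrt((C/I)**2+4*(G-K)/I))/2) - -K/(G-K)*th))
E
```

```text
[-4, -8, -12, -14, -14, -14, -12, -8, -4, 0] 0.44 phi -0.232 om 0.121 th -0.002 z -0.225
[-4, -8, -12, -14, -14, -14, -12, -8, -4, 0] 0.51 phi -0.247 om -0.032 th -0.002 z -0.253
[-4, -8, -12, -14, -14, -14, -12, -8, -4, 0] 0.58 phi -0.262 om 0.034 th -0.002 z -0.261
[-4, -8, -12, -12, -12, -12, -12, -8, -4, -2] 0.44 phi -0.296 om 0.020 th -0.036 z -0.415
[-4, -8, -12, -12, -12, -12, -12, -8, -4, -2] 0.51 phi -0.296 om 0.020 th -0.036 z -0.365
[-4, -8, -12, -12, -12, -12, -12, -8, -4, -2] 0.58 phi -0.296 om 0.020 th -0.036 z -0.345
[-4, -8, -12, -12, -12, -12, -10, -8, -6, -5] 0.44 phi -0.348 om 0.010 th -0.088 z -0.645
[-4, -8, -12, -12, -12, -12, -10, -8, -6, -5] 0.51 phi -0.348 om 0.010 th -0.088 z -0.522
[-4, -8, -12, -12, -12, -12, -10, -8, -6, -5] 0.58 phi -0.348 om 0.010 th -0.088 z -0.471
[-4, -8, -12, -14, -14, -14, -13, -10, -7, -4] 0.44 phi -0.331 om 0.026 th -0.071 z -0.570
[-4, -8, -12, -14, -14, -14, -13, -10, -7, -4] 0.51 phi -0.331 om 0.026 th -0.071 z -0.470
[-4, -8, -12, -14, -14, -14, -13, -10, -7, -4] 0.58 phi -0.331 om 0.026 th -0.071 z -0.429
```

```bash
python3 - <<'E'
from sim import *
d=np.radians
for rows in ([-4,-8,-10,-10,-8,-4,0,0,0,0],[-4,-8,-10,-10,-10,-6,-2,0,0,0],[-4,-8,-12,-12,-10,-6,-2,0,0,0],[-4,-8,-10,-10,-10,-9,-8,-6,-3,0],[-3,-6,-9,-9,-9,-9,-8,-5,-2,0],[-3,-6,-8,-8,-8,-8,-8,-5,-2,0]):
    for G in (.44,.51,.58):
        ph,om,th=sim(.26,0,0,d(rows),G,.1); print(rows,G,'phi %.3f om %.3f th %.3f'%(ph,om,th))
E
```

```text
[-4, -8, -10, -10, -8, -4, 0, 0, 0, 0] 0.44 phi -0.069 om -0.047 th -0.000
[-4, -8, -10, -10, -8, -4, 0, 0, 0, 0] 0.51 phi -0.071 om -0.094 th -0.000
[-4, -8, -10, -10, -8, -4, 0, 0, 0, 0] 0.58 phi -0.065 om -0.122 th -0.000
[-4, -8, -10, -10, -10, -6, -2, 0, 0, 0] 0.44 phi -0.121 om -0.082 th -0.000
[-4, -8, -10, -10, -10, -6, -2, 0, 0, 0] 0.51 phi -0.137 om -0.185 th -0.000
[-4, -8, -10, -10, -10, -6, -2, 0, 0, 0] 0.58 phi -0.148 om -0.286 th -0.000
[-4, -8, -12, -12, -10, -6, -2, 0, 0, 0] 0.44 phi -0.162 om -0.120 th -0.000
[-4, -8, -12, -12, -10, -6, -2, 0, 0, 0] 0.51 phi -0.197 om -0.276 th -0.000
[-4, -8, -12, -12, -10, -6, -2, 0, 0, 0] 0.58 phi -0.235 om -0.465 th -0.000
[-4, -8, -10, -10, -10, -9, -8, -6, -3, 0] 0.44 phi -0.263 om 0.073 th -0.003
[-4, -8, -10, -10, -10, -9, -8, -6, -3, 0] 0.51 phi -0.261 om 0.033 th -0.003
[-4, -8, -10, -10, -10, -9, -8, -6, -3, 0] 0.58 phi -0.263 om 0.073 th -0.003
[-3, -6, -9, -9, -9, -9, -8, -5, -2, 0] 0.44 phi -0.154 om -0.008 th -0.002
[-3, -6, -9, -9, -9, -9, -8, -5, -2, 0] 0.51 phi -0.153 om -0.105 th -0.002
[-3, -6, -9, -9, -9, -9, -8, -5, -2, 0] 0.58 phi -0.145 om -0.177 th -0.002
[-3, -6, -8, -8, -8, -8, -8, -5, -2, 0] 0.44 phi -0.116 om 0.025 th -0.002
[-3, -6, -8, -8, -8, -8, -8, -5, -2, 0] 0.51 phi -0.097 om -0.020 th -0.002
[-3, -6, -8, -8, -8, -8, -8, -5, -2, 0] 0.58 phi -0.051 om 0.019 th -0.002
```

```bash
cat > ctl.py <<'E'
from est import *
from sim import *
import sys,os
OFF=.012
def lam(G): return C/I/2+np.sqrt((C/I/2)**2+(G-K)/I)
def main(G=.51,bias=0.,n=3,ay=None):
    t,p,th=[],[],[]
    for i in range(n):
        s,a,b,c=look(f"pics/last.npy")
        if b is None: print("no wheel");continue
        t.append(s["t"]);p.append(b[1]+OFF);th.append(a); q=b
    t0=t[-1]; k=np.polyfit(np.array(t)-t0,p,1) if len(t)>1 else [0,p[0]]
    # state at end of the last camera hold, .05 s later
    ph,om,_=sim(k[1]-bias,k[0],th[-1],[],G,.05)
    print('t %.2f phi %s om %.3f theta %.4f | res %.1f area %d wheel %s'%(t0+.05,np.round(p,4),k[0],th[-1],q[1+1],q[3],np.round(q[5],1)))
    s,o,X,Y,Z=foot(); print('foot',o,'yaw',np.degrees(np.arctan2(X[1],X[0])),'Z',Z,'F',s["ft_force"],'grip',s["gripper_width"])
    open('log.txt','a').write(json.dumps([t0+.05,ph+bias,om,th[-1]]+o.tolist())+'\n')
    sh=np.array([.5,1,1,1,.5,0,0,0,0,0]); th0=th[-1]
    zf=lambda A,G:(lambda r:r[0]+r[1]/lam(G))(sim(ph,om,th0,th0*0+A*sh,G,.1,stop=False))
    for g in (G-.06,G,G+.06):
        z0,z1=zf(0,g),zf(.05,g); A=-z0/(z1-z0)*.05; r=sim(ph,om,th0,A*sh,g,.1)
        print('G %.2f z_free %.3f  A=%.2f deg'%(g,z0,np.degrees(A)),'-> phi %.3f'%r[0])
if __name__=="__main__": main(*map(float,sys.argv[1:3]))
E
python3 -c "
from sim import *
d=np.radians
for rows in ([-4,-8,-9,-9,-7,-3,0,0,0,0],[-4,-8,-9,-9,-6,-2,0,0,0,0],[-4,-8,-9,-8,-5,-2,0,0,0,0]):
    for G in (.44,.51,.58): print(rows,G,'phi %.3f om %.3f th %.3f'%sim(.26,0,0,d(rows),G,.1))
"
```

```text
[-4, -8, -9, -9, -7, -3, 0, 0, 0, 0] 0.44 phi -0.030 om -0.012 th -0.000
[-4, -8, -9, -9, -7, -3, 0, 0, 0, 0] 0.51 phi -0.017 om -0.011 th -0.000
[-4, -8, -9, -9, -7, -3, 0, 0, 0, 0] 0.58 phi 0.008 om 0.031 th -0.000
[-4, -8, -9, -9, -6, -2, 0, 0, 0, 0] 0.44 phi -0.012 om 0.003 th -0.000
[-4, -8, -9, -9, -6, -2, 0, 0, 0, 0] 0.51 phi 0.007 om 0.024 th -0.000
[-4, -8, -9, -9, -6, -2, 0, 0, 0, 0] 0.58 phi 0.039 om 0.094 th -0.000
[-4, -8, -9, -8, -5, -2, 0, 0, 0, 0] 0.44 phi 0.007 om 0.021 th -0.000
[-4, -8, -9, -8, -5, -2, 0, 0, 0, 0] 0.51 phi 0.033 om 0.065 th -0.000
[-4, -8, -9, -8, -5, -2, 0, 0, 0, 0] 0.58 phi 0.075 om 0.169 th -0.000
```

```bash
python3 -m creep '[{"travel":[-0.0026,0.0125,0],"rotation":[-3.92,-0.82,0]},{"travel":[-0.0053,0.025,-0.002],"rotation":[-7.83,-1.65,0]},{"travel":[-0.0059,0.0282,-0.002],"rotation":[-8.81,-1.85,0]},{"travel":[-0.0059,0.0282,-0.002],"rotation":[-8.81,-1.85,0]},{"travel":[-0.0046,0.0219,-0.001],"rotation":[-6.85,-1.44,0]},{"travel":[-0.002,0.0094,0],"rotation":[-2.94,-0.62,0]},{"travel":[0,0,0],"rotation":[0,0,0]},{"travel":[0,0,0],"rotation":[0,0,0]},{"travel":[0,0,0],"rotation":[0,0,0]},{"travel":[0,0,0],"rotation":[0,0,0]}]'; python3 ctl.py
```

```text
t: 6.63
tool_pos: [0.5257, -0.2226, 0.2726]
tool_rot: [-3.141, -0.0, -2.935]
ft_force: [0.5, 1.6, -8.6]
gripper_width: 0.0213
grip_force: 61.0
t 6.78 phi [-0.0641 -0.0677 -0.0721] om -0.080 theta -0.0007 | res 0.4 area 499 wheel [399.4 170.2]
foot [ 0.526  -0.2221  0.0447] yaw 11.94217810181036 Z [-0.      0.0007  1.    ] F [-0.2354  0.3433 -8.8407] grip 0.020813587451142382
G 0.45 z_free -0.237  A=4.69 deg -> phi 0.002
G 0.51 z_free -0.377  A=5.15 deg -> phi 0.005
G 0.57 z_free -0.574  A=5.68 deg -> phi 0.015
```

```bash
python3 -m creep '[{"travel":[0.0017,-0.0078,0],"rotation":[2.45,0.51,0]},{"travel":[0.0033,-0.0157,-0.0007],"rotation":[4.89,1.03,0]},{"travel":[0.0033,-0.0157,-0.0007],"rotation":[4.89,1.03,0]},{"travel":[0.0033,-0.0157,-0.0007],"rotation":[4.89,1.03,0]},{"travel":[0.0017,-0.0078,0],"rotation":[2.45,0.51,0]},{"travel":[0,0,0],"rotation":[0,0,0]},{"travel":[0,0,0],"rotation":[0,0,0]},{"travel":[0,0,0],"rotation":[0,0,0]},{"travel":[0,0,0],"rotation":[0,0,0]},{"travel":[0,0,0],"rotation":[0,0,0]}]'; python3 ctl.py
```

```text
t: 7.62
tool_pos: [0.5259, -0.2232, 0.2726]
tool_rot: [3.141, -0.0, -2.935]
ft_force: [-0.2, 0.3, -8.6]
gripper_width: 0.0214
grip_force: 61.0
t 7.77 phi [0.0188 0.02   0.023 ] om 0.042 theta 0.0003 | res 0.7 area 481 wheel [412.  167.2]
foot [ 0.5257 -0.2232  0.0445] yaw 11.819537944124209 Z [ 0.0001 -0.0002  1.    ] F [ 0.3382  0.0144 -8.7748] grip 0.02091323613566643
G 0.45 z_free 0.080  A=-1.59 deg -> phi -0.001
G 0.51 z_free 0.129  A=-1.74 deg -> phi -0.003
G 0.57 z_free 0.199  A=-1.92 deg -> phi -0.007
```

```bash
python3 -m creep '[{"travel":[-0.0005,0.0026,0],"rotation":[-0.8,-0.17,0]},{"travel":[-0.0011,0.0052,0],"rotation":[-1.61,-0.34,0]},{"travel":[-0.0011,0.0052,0],"rotation":[-1.61,-0.34,0]},{"travel":[-0.0011,0.0052,0],"rotation":[-1.61,-0.34,0]},{"travel":[-0.0005,0.0026,0],"rotation":[-0.8,-0.17,0]},{"travel":[0,0,0],"rotation":[0,0,0]},{"travel":[0,0,0],"rotation":[0,0,0]},{"travel":[0,0,0],"rotation":[0,0,0]},{"travel":[0,0,0],"rotation":[0,0,0]},{"travel":[0,0,0],"rotation":[0,0,0]}]'; python3 ctl.py
```

```text
t: 8.6
tool_pos: [0.5258, -0.2228, 0.2726]
tool_rot: [-3.142, -0.0, -2.935]
ft_force: [0.4, 0.1, -8.7]
gripper_width: 0.0207
grip_force: 60.9
t 8.75 phi [-0.0093 -0.0095 -0.0097] om -0.004 theta -0.0001 | res 0.6 area 491 wheel [407.6 168.1]
foot [ 0.5259 -0.2227  0.0446] yaw 11.869776181317508 Z [-0.      0.0002  1.    ] F [-0.0267  0.0595 -8.7408] grip 0.021113615417141643
G 0.45 z_free -0.030  A=0.59 deg -> phi 0.000
G 0.51 z_free -0.049  A=0.64 deg -> phi 0.000
G 0.57 z_free -0.075  A=0.70 deg -> phi 0.000
```

```bash
python3 -m creep '[{"travel":[0.0001,-0.0006,0],"rotation":[0.2,0.04,0]},{"travel":[0.0003,-0.0013,0],"rotation":[0.39,0.08,0]},{"travel":[0.0003,-0.0013,0],"rotation":[0.39,0.08,0]},{"travel":[0.0003,-0.0013,0],"rotation":[0.39,0.08,0]},{"travel":[0.0001,-0.0006,0],"rotation":[0.2,0.04,0]},{"travel":[0,0,0],"rotation":[0,0,0]},{"travel":[0,0,0],"rotation":[0,0,0]},{"travel":[0,0,0],"rotation":[0,0,0]},{"travel":[0,0,0],"rotation":[0,0,0]},{"travel":[0,0,0],"rotation":[0,0,0]}]'; python3 ctl.py
```

```text
t: 9.58
tool_pos: [0.5259, -0.2228, 0.2727]
tool_rot: [-3.141, 0.0, -2.935]
ft_force: [-0.5, 0.8, -8.7]
gripper_width: 0.021
grip_force: 61.0
t 9.73 phi [-0.0087 -0.0092 -0.0093] om -0.006 theta -0.0001 | res 0.6 area 492 wheel [407.7 168.1]
foot [ 0.5258 -0.2228  0.0446] yaw 11.861177639146947 Z [0.     0.0001 1.    ] F [ 0.4049 -0.5164 -8.4316] grip 0.02070503697614567
G 0.45 z_free -0.030  A=0.58 deg -> phi 0.000
G 0.51 z_free -0.048  A=0.63 deg -> phi 0.000
G 0.57 z_free -0.074  A=0.69 deg -> phi 0.000
```

```bash
python3 -m creep '[{"travel":[0.0002,-0.001,0],"rotation":[0.31,0.06,0]},{"travel":[0.0004,-0.002,0],"rotation":[0.61,0.13,0]},{"travel":[0.0004,-0.002,0],"rotation":[0.61,0.13,0]},{"travel":[0.0004,-0.002,0],"rotation":[0.61,0.13,0]},{"travel":[0.0002,-0.001,0],"rotation":[0.31,0.06,0]},{"travel":[0,0,0],"rotation":[0,0,0]},{"travel":[0,0,0],"rotation":[0,0,0]},{"travel":[0,0,0],"rotation":[0,0,0]},{"travel":[0,0,0],"rotation":[0,0,0]},{"travel":[0,0,0],"rotation":[0,0,0]}]'; python3 ctl.py
```

```text
t: 10.57
tool_pos: [0.5259, -0.2228, 0.2727]
tool_rot: [-3.141, -0.0, -2.935]
ft_force: [-0.0, -0.7, -8.2]
gripper_width: 0.0211
grip_force: 61.0
t 10.72 phi [0.0064 0.0068 0.0074] om 0.011 theta -0.0001 | res 0.6 area 493 wheel [409.8 167.6]
foot [ 0.5259 -0.2228  0.0446] yaw 11.859020170395876 Z [-0.      0.0001  1.    ] F [-0.9524 -0.0321 -8.5869] grip 0.021256626314678354
G 0.45 z_free 0.025  A=-0.50 deg -> phi -0.000
G 0.51 z_free 0.041  A=-0.54 deg -> phi -0.000
G 0.57 z_free 0.063  A=-0.59 deg -> phi -0.001
```

```bash
python3 -m creep '[{"travel":[-0.0002,0.0009,0],"rotation":[-0.27,-0.06,0]},{"travel":[-0.0004,0.0017,0],"rotation":[-0.54,-0.11,0]},{"travel":[-0.0004,0.0017,0],"rotation":[-0.54,-0.11,0]},{"travel":[-0.0004,0.0017,0],"rotation":[-0.54,-0.11,0]},{"travel":[-0.0002,0.0009,0],"rotation":[-0.27,-0.06,0]},{"travel":[0,0,0],"rotation":[0,0,0]},{"travel":[0,0,0],"rotation":[0,0,0]},{"travel":[0,0,0],"rotation":[0,0,0]},{"travel":[0,0,0],"rotation":[0,0,0]},{"travel":[0,0,0],"rotation":[0,0,0]}]'; python3 ctl.py; cat log.txt
```

```text
t: 11.55
tool_pos: [0.5259, -0.2228, 0.2727]
tool_rot: [-3.141, 0.0, -2.935]
ft_force: [0.4, 0.0, -9.0]
gripper_width: 0.0212
grip_force: 61.0
t 11.70 phi [-0.0031 -0.0028 -0.0029] om 0.003 theta -0.0001 | res 0.6 area 489 wheel [408.5 168. ]
foot [ 0.5258 -0.2228  0.0446] yaw 11.86534947007732 Z [0.     0.0001 1.    ] F [-1.0771 -0.6635 -9.6555] grip 0.020971760630781093
G 0.45 z_free -0.008  A=0.15 deg -> phi 0.000
G 0.51 z_free -0.012  A=0.16 deg -> phi 0.000
G 0.57 z_free -0.019  A=0.18 deg -> phi 0.000
[6.7833, -0.07666568877304165, -0.10266109338754978, -0.0007297468565000801, 0.5260306469463977, -0.22209350881838444, 0.044655554024662314]
[7.7667, 0.024829070957838522, 0.043445503294786095, 0.00032285713419190115, 0.525740008890346, -0.22315890879131123, 0.04446486160338922]
[8.75, -0.010028869971829318, -0.009124552573957171, -0.0001269811660137402, 0.5258872775265935, -0.22274066373469825, 0.04458690608024182]
[9.7333, -0.009742783700688089, -0.010218183421829992, -6.0192173145468336e-05, 0.5258467431229402, -0.22282288010590334, 0.044554072484353835]
[10.716700000000001, 0.007946236373116778, 0.011827589149896242, -7.920707805076954e-05, 0.5258676555695281, -0.22283724018700965, 0.04456020440330005]
[11.700000000000001, -0.00275355394293233, -0.0003482999921072498, -9.776165254894472e-05, 0.5258448256598373, -0.2227880349367476, 0.04456959843373637]
```

```bash
python3 -m creep '[{"travel":[0,-0.0002,0],"rotation":[0.05,0.01,0]},{"travel":[0.0001,-0.0003,0],"rotation":[0.1,0.02,0]},{"travel":[0.0001,-0.0003,0],"rotation":[0.1,0.02,0]},{"travel":[0.0001,-0.0003,0],"rotation":[0.1,0.02,0]},{"travel":[0,-0.0002,0],"rotation":[0.05,0.01,0]},{"travel":[0,0,0],"rotation":[0,0,0]},{"travel":[0,0,0],"rotation":[0,0,0]},{"travel":[0,0,0],"rotation":[0,0,0]},{"travel":[0,0,0],"rotation":[0,0,0]},{"travel":[0,0,0],"rotation":[0,0,0]}]'; python3 ctl.py; python3 - <<'E'
from sim import *
import json
from scipy.optimize import least_squares
L=[json.loads(l) for l in open('log.txt')]; A=np.radians([5,-1.65,.4,.63,-.55,.1]); sh=np.array([.5,1,1,1,.5,0,0,0,0,0])
def f(p): return [sim(a[1]-p[1],a[2],0,A[i]*sh,p[0],.15,stop=False,lag=p[2]*0+.05)[0]+p[1]-b[1] for i,(a,b) in enumerate(zip(L,L[1:]))]
r=least_squares(f,[.51,0,.05],diff_step=1e-3); print(r.x,r.fun)
E
```

```text
t: 12.53
tool_pos: [0.5259, -0.2228, 0.2727]
tool_rot: [-3.142, -0.0, -2.935]
ft_force: [-0.4, 0.6, -9.2]
gripper_width: 0.0211
grip_force: 61.0
t 12.68 phi [-0.0018 -0.0021 -0.0013] om 0.005 theta -0.0001 | res 0.6 area 490 wheel [408.7 167.9]
foot [ 0.5259 -0.2228  0.0446] yaw 11.861814939270367 Z [-0.0001  0.0001  1.    ] F [-0.0567 -0.2842 -7.8729] grip 0.020938995085290665
G 0.45 z_free -0.003  A=0.05 deg -> phi 0.000
G 0.51 z_free -0.005  A=0.06 deg -> phi 0.000
G 0.57 z_free -0.007  A=0.07 deg -> phi 0.000
[4.02610175e-01 6.11381861e-05 5.00000000e-02] [-0.00234021  0.00346136  0.00440476 -0.00481868 -0.00053359 -0.00018771]
```

```bash
for i in 1 2; do python3 -m creep '[{"travel":[0,0,0],"rotation":[0,0,0]},{"travel":[0,0,0],"rotation":[0,0,0]},{"travel":[0,0,0],"rotation":[0,0,0]},{"travel":[0,0,0],"rotation":[0,0,0]},{"travel":[0,0,0],"rotation":[0,0,0]},{"travel":[0,0,0],"rotation":[0,0,0]},{"travel":[0,0,0],"rotation":[0,0,0]},{"travel":[0,0,0],"rotation":[0,0,0]},{"travel":[0,0,0],"rotation":[0,0,0]},{"travel":[0,0,0],"rotation":[0,0,0]}]' >/dev/null; python3 ctl.py .42 0; done
```

```text
t 13.67 phi [-0.0015 -0.0014 -0.0013] om 0.002 theta -0.0001 | res 0.6 area 491 wheel [408.7 167.9]
foot [ 0.5259 -0.2228  0.0446] yaw 11.859297670530875 Z [-0.      0.0001  1.    ] F [ 0.0494 -0.0036 -9.2241] grip 0.02081362896863601
G 0.36 z_free -0.001  A=0.05 deg -> phi 0.000
G 0.42 z_free -0.002  A=0.06 deg -> phi 0.000
G 0.48 z_free -0.004  A=0.06 deg -> phi 0.000
t 14.65 phi [-0.0014 -0.0014 -0.0015] om -0.001 theta -0.0001 | res 0.6 area 492 wheel [408.7 167.9]
foot [ 0.5259 -0.2228  0.0446] yaw 11.85669603108417 Z [-0.      0.0001  1.    ] F [ 0.2969 -0.2206 -7.6006] grip 0.021203057281605736
G 0.36 z_free -0.002  A=0.07 deg -> phi 0.000
G 0.42 z_free -0.003  A=0.08 deg -> phi 0.000
G 0.48 z_free -0.006  A=0.09 deg -> phi 0.000
```

```bash
python3 - <<'E'
s=open('ctl.py').read()
a=s.index("    sh=np.array"); 
s=s[:a]+'''    sh=np.array([.5,1,1,1,.5,0,0,0,0,0]); fr=np.array([.03,.11,.24,.40,.60,.76,.89,.97,1,1])
    D=np.array(D); dy=D[:3]@Y
    zf=lambda A,G,d:(lambda r:r[0]+r[1]/lam(G))(sim(ph,om,th[-1],A*sh,G,.1,stop=False,y=d*fr))
    for g in (G-.05,G+.05,G):
        z0,z1=zf(0,g,dy),zf(.05,g,dy); A=-z0/(z1-z0)*.05
        pk=[sim(ph,om,th[-1],(A*sh)[:n],g,0,y=(dy*fr)[:n])[0] for n in range(2,11)]
        print('G %.2f z_hold %.3f z_move %.3f A=%.2f deg swing %.3f..%.3f'%(g,zf(0,g,0),z0,np.degrees(A),min(pk),max(pk)))
    Yh=np.array([-X[1],X[0],0]); h=.183
    for a,f in zip(A*sh,fr):
        tr=D[:3]*f-Yh*h*np.sin(a)+np.array([0,0,h*(np.cos(a)-1)]); ro=np.degrees(a)*np.array([X[0],X[1],0])+np.array([0,0,D[3]*f]); print(np.round(tr,4),np.round(ro,2))
if __name__=="__main__":
    v=list(map(float,sys.argv[1:])); main(v[0],v[1],v[2:6])
'''
s=s.replace("def main(G=.51,bias=0.,n=3,ay=None)","def main(G,bias,D,n=3)")
open('ctl.py','w').write(s)
t=open('sim.py').read()
t=t.replace("ay=0.,stop=True)","stop=True,y=None)").replace("th=th0\n","th=th0; yc=np.r_[0,y] if y is not None else np.zeros(len(tc)); y1=y2=v2=0.\n")
t=t.replace("        om+=","        yy=np.interp((i+1)*dt*12,np.arange(len(yc)),yc); y1+=(yy-y1)*dt/.04; vn=(y1-y2)/.03; y2+=dt*vn; ay=.046*(vn-v2)/dt; v2=vn\n        om+=")
open('sim.py','w').write(t)
E
python3 ctl.py .42 -.0014 -0.0158 0.0526 0.03 -0.4
```

```text
t 14.80 phi [-0.0013 -0.0012 -0.0012] om 0.001 theta -0.0001 | res 0.6 area 489 wheel [408.7 167.9]
foot [ 0.5259 -0.2228  0.0446] yaw 11.862680634002475 Z [-0.      0.0001  1.    ] F [-0.74   -0.1759 -7.9886] grip 0.021201383864094193
G 0.37 z_hold 0.001 z_move 0.011 A=-0.38 deg swing 0.008..0.046
G 0.47 z_hold 0.001 z_move 0.061 A=-1.06 deg swing 0.003..0.032
G 0.42 z_hold 0.001 z_move 0.033 A=-0.79 deg swing 0.005..0.038
[-0.0007  0.0028  0.0009] [-0.39 -0.08 -0.01]
[-0.0023  0.0083  0.0033] [-0.78 -0.16 -0.04]
[-0.0043  0.0151  0.0072] [-0.78 -0.16 -0.1 ]
[-0.0068  0.0235  0.012 ] [-0.78 -0.16 -0.16]
[-0.0097  0.0328  0.018 ] [-0.39 -0.08 -0.24]
[-0.012   0.04    0.0228] [ 0.   0.  -0.3]
[-0.0141  0.0468  0.0267] [ 0.    0.   -0.36]
[-0.0153  0.051   0.0291] [ 0.    0.   -0.39]
[-0.0158  0.0526  0.03  ] [ 0.   0.  -0.4]
[-0.0158  0.0526  0.03  ] [ 0.   0.  -0.4]
```

```bash
python3 -m creep '[{"travel":[-0.0007,0.0028,0.001],"rotation":[-0.4,-0.08,0]},{"travel":[-0.0023,0.0083,0.0033],"rotation":[-0.8,-0.16,0]},{"travel":[-0.0043,0.0151,0.0072],"rotation":[-0.8,-0.16,-0.1]},{"travel":[-0.0068,0.0235,0.012],"rotation":[-0.8,-0.16,-0.16]},{"travel":[-0.0097,0.0328,0.018],"rotation":[-0.4,-0.08,-0.24]},{"travel":[-0.012,0.04,0.0228],"rotation":[0,0,-0.3]},{"travel":[-0.0141,0.0468,0.0267],"rotation":[0,0,-0.36]},{"travel":[-0.0153,0.051,0.029],"rotation":[0,0,-0.4]},{"travel":[-0.0158,0.0526,0.03],"rotation":[0,0,-0.4]},{"travel":[-0.0158,0.0526,0.03],"rotation":[0,0,-0.4]}]' >/dev/null; python3 ctl.py .42 -.0014 -0.0158 0.0526 0 0
```

```text
t 15.78 phi [ 0.005   0.0007 -0.0002] om -0.052 theta -0.0003 | res 0.6 area 532 wheel [386.3 173.1]
foot [ 0.51   -0.1706  0.0744] yaw 11.436089353136442 Z [0.0002 0.0003 1.    ] F [ 0.1908  0.5442 -9.0183] grip 0.021032662207825514
G 0.37 z_hold -0.007 z_move 0.004 A=-0.13 deg swing 0.005..0.047
G 0.47 z_hold -0.015 z_move 0.045 A=-0.77 deg swing 0.000..0.033
G 0.42 z_hold -0.010 z_move 0.022 A=-0.52 deg swing 0.002..0.039
[-0.0006  0.0024 -0.    ] [-0.26 -0.05  0.  ]
[-0.0021  0.0074 -0.    ] [-0.51 -0.1   0.  ]
[-0.0041  0.0143 -0.    ] [-0.51 -0.1   0.  ]
[-0.0067  0.0227 -0.    ] [-0.51 -0.1   0.  ]
[-0.0096  0.0324 -0.    ] [-0.26 -0.05  0.  ]
[-0.012  0.04   0.   ] [0. 0. 0.]
[-0.0141  0.0468  0.    ] [0. 0. 0.]
[-0.0153  0.051   0.    ] [0. 0. 0.]
[-0.0158  0.0526  0.    ] [0. 0. 0.]
[-0.0158  0.0526  0.    ] [0. 0. 0.]
```

```bash
python3 -m creep '[{"travel":[-0.001,0.0035,0],"rotation":[-0.4,-0.08,0]},{"travel":[-0.0029,0.0107,0],"rotation":[-0.8,-0.16,0]},{"travel":[-0.0058,0.0203,0],"rotation":[-0.8,-0.16,0]},{"travel":[-0.0093,0.0321,0],"rotation":[-0.8,-0.16,0]},{"travel":[-0.0135,0.0455,0],"rotation":[-0.4,-0.08,0]},{"travel":[-0.0167,0.056,0],"rotation":[0,0,0]},{"travel":[-0.0196,0.0656,0],"rotation":[0,0,0]},{"travel":[-0.0213,0.0715,0],"rotation":[0,0,0]},{"travel":[-0.022,0.0737,0],"rotation":[0,0,0]},{"travel":[-0.022,0.0737,0],"rotation":[0,0,0]}]' >/dev/null; python3 ctl.py .42 -.0014 -0.022 0.0737 0 0
```

```text
t 16.77 phi [0.0261 0.0229 0.0219] om -0.042 theta -0.0005 | res 0.5 area 532 wheel [352.  184.5]
foot [ 0.4882 -0.0971  0.0745] yaw 11.419372931207224 Z [-0.0001  0.0005  1.    ] F [-1.1366 -0.5802 -8.8079] grip 0.02108546533886079
G 0.37 z_hold 0.027 z_move 0.041 A=-1.46 deg swing 0.023..0.060
G 0.47 z_hold 0.065 z_move 0.147 A=-2.62 deg swing 0.013..0.040
G 0.42 z_hold 0.043 z_move 0.086 A=-2.14 deg swing 0.018..0.049
[-0.0013  0.0056 -0.    ] [-1.05 -0.21  0.  ]
[-0.0038  0.0148 -0.0001] [-2.09 -0.42  0.  ]
[-0.0066  0.0244 -0.0001] [-2.09 -0.42  0.  ]
[-0.0102  0.0362 -0.0001] [-2.09 -0.42  0.  ]
[-0.0139  0.0476 -0.    ] [-1.05 -0.21  0.  ]
[-0.0167  0.056   0.    ] [0. 0. 0.]
[-0.0196  0.0656  0.    ] [0. 0. 0.]
[-0.0213  0.0715  0.    ] [0. 0. 0.]
[-0.022   0.0737  0.    ] [0. 0. 0.]
[-0.022   0.0737  0.    ] [0. 0. 0.]
```

```bash
python3 -m creep '[{"travel":[-0.0014,0.006,0],"rotation":[-1.18,-0.24,0]},{"travel":[-0.0039,0.0156,0],"rotation":[-2.35,-0.48,0]},{"travel":[-0.0068,0.0252,0],"rotation":[-2.35,-0.48,0]},{"travel":[-0.0103,0.037,0],"rotation":[-2.35,-0.48,0]},{"travel":[-0.014,0.048,0],"rotation":[-1.18,-0.24,0]},{"travel":[-0.0167,0.056,0],"rotation":[0,0,0]},{"travel":[-0.0196,0.0656,0],"rotation":[0,0,0]},{"travel":[-0.0213,0.0715,0],"rotation":[0,0,0]},{"travel":[-0.022,0.0737,0],"rotation":[0,0,0]},{"travel":[-0.022,0.0737,0],"rotation":[0,0,0]}]' >/dev/null; python3 ctl.py .42 -.0014 -0.022 0.0737 0 0
```

```text
t 17.75 phi [0.0154 0.0104 0.009 ] om -0.064 theta -0.0005 | res 0.6 area 543 wheel [312.7 197. ]
foot [ 0.4662 -0.0233  0.0746] yaw 11.436973434843473 Z [-0.0001  0.0005  1.    ] F [-0.5105 -0.0007 -8.9783] grip 0.021417260947230194
G 0.37 z_hold 0.005 z_move 0.019 A=-0.67 deg swing 0.014..0.063
G 0.47 z_hold 0.013 z_move 0.096 A=-1.68 deg swing 0.007..0.044
G 0.42 z_hold 0.008 z_move 0.052 A=-1.28 deg swing 0.010..0.052
[-0.0011  0.0042 -0.    ] [-0.63 -0.13  0.  ]
[-0.0032  0.0121 -0.    ] [-1.25 -0.25  0.  ]
[-0.0061  0.0217 -0.    ] [-1.25 -0.25  0.  ]
[-0.0096  0.0335 -0.    ] [-1.25 -0.25  0.  ]
[-0.0136  0.0462 -0.    ] [-0.63 -0.13  0.  ]
[-0.0167  0.056   0.    ] [0. 0. 0.]
[-0.0196  0.0656  0.    ] [0. 0. 0.]
[-0.0213  0.0715  0.    ] [0. 0. 0.]
[-0.022   0.0737  0.    ] [0. 0. 0.]
[-0.022   0.0737  0.    ] [0. 0. 0.]
```

```bash
python3 -m creep '[{"travel":[-0.0011,0.0044,0],"rotation":[-0.69,-0.14,0]},{"travel":[-0.0033,0.0125,0],"rotation":[-1.37,-0.28,0]},{"travel":[-0.0062,0.0221,0],"rotation":[-1.37,-0.28,0]},{"travel":[-0.0097,0.0339,0],"rotation":[-1.37,-0.28,0]},{"travel":[-0.0136,0.0464,0],"rotation":[-0.69,-0.14,0]},{"travel":[-0.0167,0.056,0],"rotation":[0,0,0]},{"travel":[-0.0196,0.0656,0],"rotation":[0,0,0]},{"travel":[-0.0213,0.0715,0],"rotation":[0,0,0]},{"travel":[-0.022,0.0737,0],"rotation":[0,0,0]},{"travel":[-0.022,0.0737,0],"rotation":[0,0,0]}]' >/dev/null; python3 ctl.py .42 -.0014 -0.022 0.0737 0 0
```

```text
t 18.73 phi [-0.2553 -0.2573 -0.2521] om 0.032 theta -0.0005 | res 0.0 area 2585 wheel [241.8 217.9]
foot [0.4442 0.0503 0.0746] yaw 11.420089208907896 Z [-0.0001  0.0005  1.    ] F [ 0.4874 -1.0215 -8.1975] grip 0.021019299858243204
G 0.37 z_hold -0.333 z_move -0.325 A=12.23 deg swing -0.097..0.254
G 0.47 z_hold -0.747 z_move -0.697 A=14.60 deg swing -0.069..0.327
G 0.42 z_hold -0.513 z_move -0.484 A=13.07 deg swing -0.088..0.294
[ 0.0035 -0.0182 -0.0012] [6.41 1.29 0.  ]
[ 0.0058 -0.0325 -0.0047] [12.81  2.59  0.  ]
[ 0.0029 -0.0229 -0.0047] [12.81  2.59  0.  ]
[-0.0006 -0.0111 -0.0047] [12.81  2.59  0.  ]
[-0.0091  0.0238 -0.0012] [6.41 1.29 0.  ]
[-0.0167  0.056   0.    ] [0. 0. 0.]
[-0.0196  0.0656  0.    ] [0. 0. 0.]
[-0.0213  0.0715  0.    ] [0. 0. 0.]
[-0.022   0.0737  0.    ] [0. 0. 0.]
[-0.022   0.0737  0.    ] [0. 0. 0.]
```

```bash
sed -i 's/&(hsv\[:,:,2\]>85))/\&(hsv[:,:,2]>85)\&(hsv[:,:,2]<148))/; s/abs(a-420)\/100/abs(a-530)\/100/' est.py; python3 - <<'E'
from est import *
import est
c=np.load("pics/last.npy"); hsv=cv2.cvtColor(c,cv2.COLOR_RGB2HSV)
class Rb: 
    def sense(s): return robot.sense()
    def read_camera(s,n): return {"color":c}
est.robot,r=Rb(),robot; 
s,o,X,Y,Z=foot(); u,v=proj("top",o+.14*X+.306*Z).astype(int); print(u,v); print(hsv[v-12:v+13:4,u-12:u+13:4,2]); print(hsv[v-12:v+13:4,u-12:u+13:4,1])
print(look()[2])
cv2.imwrite("pics/crop4.png",cv2.resize(c[v-60:v+60,u-110:u+90],(800,480))[:,:,::-1])
E
```

```text
275 209
[[152 125 109 109 112 118 151]
 [152 108 109 110 111 110  95]
 [108 107 112 110 112 110 111]
 [107 111 110 152 116 114 112]
 [105 107 113 112 109 108 109]
 [ 73 109 111 111 112 110  57]
 [104  66 109 109 115  55  39]]
[[121 126  30  30  32 106 120]
 [119  33  30  32  32  35  89]
 [ 31  26  36  28  32  30  32]
 [ 31  30  30  35  35  31  32]
 [ 29  29  27  30  33  28  30]
 [ 35  28  32  32  30  28  63]
 [ 32  42  30  26  31  79  72]]
(np.float64(0.592247453742923), np.float64(-0.006389086586917095), np.float64(0.6367423612287688), 568.0, 14.764923095703125, (274.62030516431923, 209.17723004694835))
```

View pics/crop4.png

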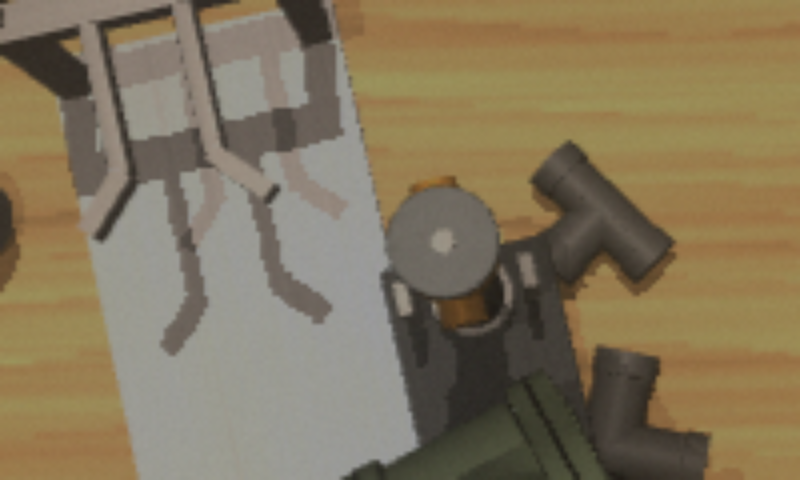

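```bash
sed -i 's/cv2.GaussianBlur(c,(3,3),0)/cv2.medianBlur(c,7)/; s/hsv\[:,:,2\]>85)/hsv[:,:,2]>95)/; s/hsv\[:,:,2\]<148/hsv[:,:,2]<140/; s/np.ones((5,5),np.uint8)/cv2.getStructuringElement(2,(13,13))/' est.py; python3 ctl.py .42 -.0014 -0.022 0.0737 0 0
```

```text
t 18.88 phi [0.0062 0.0033 0.0059] om -0.003 theta -0.0003 | res 0.2 area 601 wheel [274.7 209.6]
foot [0.4441 0.0504 0.0745] yaw 11.422265607106272 Z [0.     0.0003 1.    ] F [-0.4504 -0.2417 -9.4302] grip 0.02126361981777897
G 0.37 z_hold 0.009 z_move 0.023 A=-0.82 deg swing 0.015..0.063
G 0.47 z_hold 0.021 z_move 0.104 A=-1.83 deg swing 0.009..0.043
G 0.42 z_hold 0.014 z_move 0.058 A=-1.43 deg swing 0.011..0.052
[-0.0011  0.0044 -0.    ] [-0.7  -0.14  0.  ]
[-0.0033  0.0126 -0.0001] [-1.4  -0.28  0.  ]
[-0.0062  0.0222 -0.0001] [-1.4  -0.28  0.  ]
[-0.0097  0.0339 -0.0001] [-1.4  -0.28  0.  ]
[-0.0137  0.0465 -0.    ] [-0.7  -0.14  0.  ]
[-0.0167  0.056   0.    ] [0. 0. 0.]
[-0.0196  0.0656  0.    ] [0. 0. 0.]
[-0.0213  0.0715  0.    ] [0. 0. 0.]
[-0.022   0.0737  0.    ] [0. 0. 0.]
[-0.022   0.0737  0.    ] [0. 0. 0.]
```

```bash
python3 -m creep '[{"travel":[-0.0011,0.0045,0],"rotation":[-0.71,-0.14,0]},{"travel":[-0.0033,0.0127,0],"rotation":[-1.42,-0.29,0]},{"travel":[-0.0062,0.0223,0],"rotation":[-1.42,-0.29,0]},{"travel":[-0.0097,0.034,0],"rotation":[-1.42,-0.29,0]},{"travel":[-0.0137,0.0465,0],"rotation":[-0.71,-0.14,0]},{"travel":[-0.0167,0.056,0],"rotation":[0,0,0]},{"travel":[-0.0196,0.0656,0],"rotation":[0,0,0]},{"travel":[-0.0213,0.0715,0],"rotation":[0,0,0]},{"travel":[-0.022,0.0737,0],"rotation":[0,0,0]},{"travel":[-0.022,0.0737,0],"rotation":[0,0,0]}]' >/dev/null; python3 ctl.py .42 -.0014 -0.022 0.0737 0 0
```

```text
t 19.87 phi [0.0257 0.0207 0.0193] om -0.064 theta -0.0004 | res 1.4 area 599 wheel [238.2 220.3]
foot [0.4222 0.124  0.0746] yaw 11.420868964104498 Z [-0.      0.0004  1.    ] F [-0.8843  0.5492 -8.3163] grip 0.02118913433539347
G 0.37 z_hold 0.019 z_move 0.033 A=-1.20 deg swing 0.021..0.061
G 0.47 z_hold 0.048 z_move 0.130 A=-2.31 deg swing 0.014..0.041
G 0.42 z_hold 0.031 z_move 0.075 A=-1.85 deg swing 0.018..0.050
[-0.0012  0.0051 -0.    ] [-0.91 -0.18  0.  ]
[-0.0036  0.0139 -0.0001] [-1.81 -0.37  0.  ]
[-0.0064  0.0235 -0.0001] [-1.81 -0.37  0.  ]
[-0.01    0.0353 -0.0001] [-1.81 -0.37  0.  ]
[-0.0138  0.0471 -0.    ] [-0.91 -0.18  0.  ]
[-0.0167  0.056   0.    ] [0. 0. 0.]
[-0.0196  0.0656  0.    ] [0. 0. 0.]
[-0.0213  0.0715  0.    ] [0. 0. 0.]
[-0.022   0.0737  0.    ] [0. 0. 0.]
[-0.022   0.0737  0.    ] [0. 0. 0.]
```

```bash
python3 -m creep '[{"travel":[-0.0013,0.0053,0],"rotation":[-0.98,-0.2,0]},{"travel":[-0.0037,0.0144,0],"rotation":[-1.96,-0.4,0]},{"travel":[-0.0066,0.024,0],"rotation":[-1.96,-0.4,0]},{"travel":[-0.0101,0.0357,0],"rotation":[-1.96,-0.4,0]},{"travel":[-0.0139,0.0473,0],"rotation":[-0.98,-0.2,0]},{"travel":[-0.0167,0.056,0],"rotation":[0,0,0]},{"travel":[-0.0196,0.0656,0],"rotation":[0,0,0]},{"travel":[-0.0213,0.0715,0],"rotation":[0,0,0]},{"travel":[-0.022,0.0737,0],"rotation":[0,0,0]},{"travel":[-0.022,0.0737,0],"rotation":[0,0,0]}]' >/dev/null; python3 ctl.py .42 -.0014 0 0 -0.03 0
python3 - <<'E'
from h import *
c=np.load("pics/last.npy"); cv2.imwrite("pics/crop5.png",cv2.resize(c[130:330,130:310],(720,600),interpolation=2)[:,:,::-1])
E
```

```text
t 20.85 phi [0.0318 0.0267 0.0268] om -0.050 theta -0.0006 | res 1.1 area 624 wheel [201.1 232.6]
foot [0.4002 0.1978 0.0746] yaw 11.432254203872908 Z [-0.      0.0005  1.    ] F [ 0.1231 -0.2942 -8.0585] grip 0.021144476316087995
G 0.37 z_hold 0.032 z_move 0.032 A=-1.12 deg swing -0.006..0.017
G 0.47 z_hold 0.077 z_move 0.077 A=-1.33 deg swing -0.007..0.018
G 0.42 z_hold 0.050 z_move 0.050 A=-1.22 deg swing -0.006..0.017
[-0.0004  0.0019 -0.0009] [-0.6  -0.12  0.  ]
[-0.0008  0.0038 -0.0033] [-1.2  -0.24  0.  ]
[-0.0008  0.0038 -0.0072] [-1.2  -0.24  0.  ]
[-0.0008  0.0038 -0.012 ] [-1.2  -0.24  0.  ]
[-0.0004  0.0019 -0.018 ] [-0.6  -0.12  0.  ]
[ 0.      0.     -0.0228] [0. 0. 0.]
[ 0.      0.     -0.0267] [0. 0. 0.]
[ 0.      0.     -0.0291] [0. 0. 0.]
[ 0.    0.   -0.03] [0. 0. 0.]
[ 0.    0.   -0.03] [0. 0. 0.]
```

View pics/crop5.png

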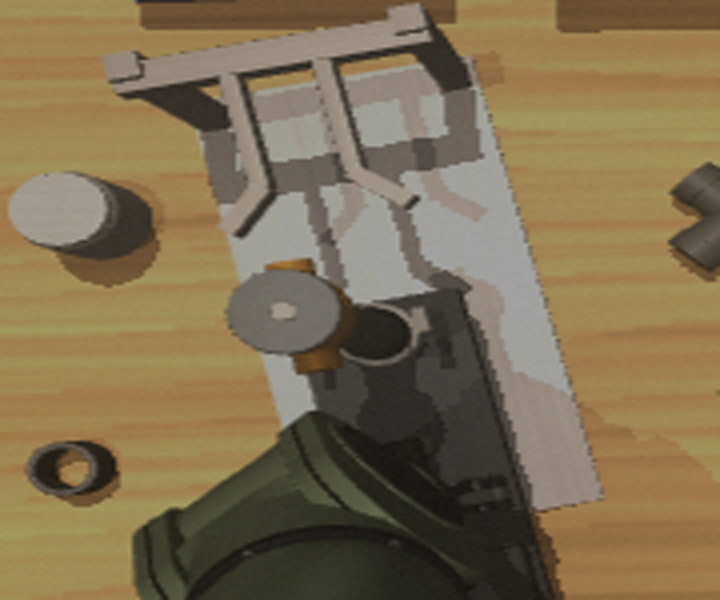

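```bash
python3 -m creep '[{"travel":[-0.0004,0.0019,-0.001],"rotation":[-0.6,-0.12,0]},{"travel":[-0.0008,0.0038,-0.0033],"rotation":[-1.2,-0.24,0]},{"travel":[-0.0008,0.0038,-0.0072],"rotation":[-1.2,-0.24,0]},{"travel":[-0.0008,0.0038,-0.012],"rotation":[-1.2,-0.24,0]},{"travel":[-0.0004,0.0019,-0.018],"rotation":[-0.6,-0.12,0]},{"travel":[0,0,-0.0228],"rotation":[0,0,0]},{"travel":[0,0,-0.0267],"rotation":[0,0,0]},{"travel":[0,0,-0.029],"rotation":[0,0,0]},{"travel":[0,0,-0.03],"rotation":[0,0,0]},{"travel":[0,0,-0.03],"rotation":[0,0,0]}]' >/dev/null; python3 ctl.py .42 -.0014 0 0 0 0
python3 - <<'E'
from h import *
c=np.load("pics/top0.npy").astype(int)
x=np.array([np.cos(np.radians(11.43)),np.sin(np.radians(11.43)),0]);y=np.array([-x[1],x[0],0]); O=np.array([.5375,.2255,0])
for X in (.135,.15,.165,.18):
    ys=np.arange(.045,-.0451,-.003); vals=[]
    for Y in ys:
        u,v=proj("top",O+X*x+Y*y+np.array([0,0,.201])); vals.append(int(cv2.remap(c.astype(np.float32),np.float32([[u]]),np.float32([[v]]),1)[0,0].max()))
    print(X,vals)
print([round(float(v)*1000) for v in ys])
E
```

```text
t 21.83 phi [-0.0032 -0.0053 -0.0023] om 0.009 theta -0.0001 | res 1.2 area 429 wheel [200.6 234.6]
foot [0.4002 0.1984 0.0447] yaw 11.466527584635836 Z [-0.0003 -0.      1.    ] F [-0.507   0.3604 -8.2882] grip 0.021345675014819716
G 0.37 z_hold -0.001 z_move -0.001 A=0.04 deg swing -0.001..0.000
G 0.47 z_hold -0.003 z_move -0.003 A=0.05 deg swing -0.001..0.000
G 0.42 z_hold -0.002 z_move -0.002 A=0.05 deg swing -0.001..0.000
[ 0.     -0.0001 -0.    ] [0.02 0.   0.  ]
[ 0.     -0.0001 -0.    ] [0.04 0.01 0.  ]
[ 0.     -0.0001 -0.    ] [0.04 0.01 0.  ]
[ 0.     -0.0001 -0.    ] [0.04 0.01 0.  ]
[ 0.     -0.0001 -0.    ] [0.02 0.   0.  ]
[0. 0. 0.] [0. 0. 0.]
[0. 0. 0.] [0. 0. 0.]
[0. 0. 0.] [0. 0. 0.]
[0. 0. 0.] [0. 0. 0.]
[0. 0. 0.] [0. 0. 0.]
0.135 [98, 94, 108, 113, 136, 146, 145, 95, 68, 94, 98, 97, 98, 97, 99, 95, 107, 102, 96, 96, 95, 74, 102, 143, 148, 131, 71, 89, 97, 98, 106]
0.15 [97, 98, 101, 114, 140, 144, 147, 87, 73, 137, 150, 149, 149, 149, 149, 148, 148, 150, 146, 148, 139, 133, 131, 142, 146, 130, 68, 119, 148, 150, 149]
0.165 [96, 98, 98, 98, 135, 144, 148, 80, 64, 142, 148, 147, 148, 149, 148, 148, 149, 149, 148, 149, 146, 135, 133, 141, 146, 131, 67, 139, 148, 149, 149]
0.18 [49, 50, 50, 82, 135, 143, 139, 87, 77, 127, 133, 134, 133, 131, 134, 131, 133, 133, 133, 133, 132, 129, 122, 141, 144, 134, 74, 114, 134, 135, 137]
[45, 42, 39, 36, 33, 30, 27, 24, 21, 18, 15, 12, 9, 6, 3, 0, -3, -6, -9, -12, -15, -18, -21, -24, -27, -30, -33, -36, -39, -42, -45]
```

```bash
python3 -m creep '[{"travel":[0.002,0.0004,0],"rotation":[0,0,0]},{"travel":[0.0075,0.0016,0],"rotation":[0,0,0]},{"travel":[0.0164,0.0035,0],"rotation":[0,0,0]},{"travel":[0.0274,0.0058,0],"rotation":[0,0,0]},{"travel":[0.041,0.0086,0],"rotation":[0,0,0]},{"travel":[0.052,0.0109,0],"rotation":[0,0,0]},{"travel":[0.0609,0.0128,0],"rotation":[0,0,0]},{"travel":[0.0664,0.014,0],"rotation":[0,0,0]},{"travel":[0.0684,0.0144,0],"rotation":[0,0,0]},{"travel":[0.0684,0.0144,0],"rotation":[0,0,0]}]' >/dev/null; python3 ctl.py .42 -.0014 0.0685 0.0144 0 0
python3 - <<'E'
from h import *
from workcell import robot
c=np.load("pics/last.npy"); s=robot.read_camera("scene")["color"]
cv2.imwrite("pics/crop6.png",np.hstack([cv2.resize(c[130:310,140:290],(400,480),interpolation=2),cv2.resize(s[220:450,230:420],(400,480),interpolation=2)])[:,:,::-1])
E
```

```text
t 22.82 phi [0.0025 0.0017 0.0011] om -0.014 theta -0.0002 | res 2.7 area 666 wheel [193.2 199.2]
foot [0.468  0.2126 0.0446] yaw 11.478081952809811 Z [0.0004 0.0003 1.    ] F [-0.1837 -0.4896 -8.438 ] grip 0.02121919418676466
G 0.37 z_hold 0.002 z_move 0.002 A=-0.06 deg swing 0.000..0.001
G 0.47 z_hold 0.004 z_move 0.005 A=-0.08 deg swing -0.000..0.001
G 0.42 z_hold 0.003 z_move 0.003 A=-0.07 deg swing -0.000..0.001
[ 0.002   0.0005 -0.    ] [-0.03 -0.01  0.  ]
[ 0.0075  0.0018 -0.    ] [-0.07 -0.01  0.  ]
[ 0.0164  0.0037 -0.    ] [-0.07 -0.01  0.  ]
[ 0.0274  0.006  -0.    ] [-0.07 -0.01  0.  ]
[ 0.0411  0.0088 -0.    ] [-0.03 -0.01  0.  ]
[0.0521 0.0109 0.    ] [0. 0. 0.]
[0.061  0.0128 0.    ] [0. 0. 0.]
[0.0664 0.014  0.    ] [0. 0. 0.]
[0.0685 0.0144 0.    ] [0. 0. 0.]
[0.0685 0.0144 0.    ] [0. 0. 0.]
```

View pics/crop6.png

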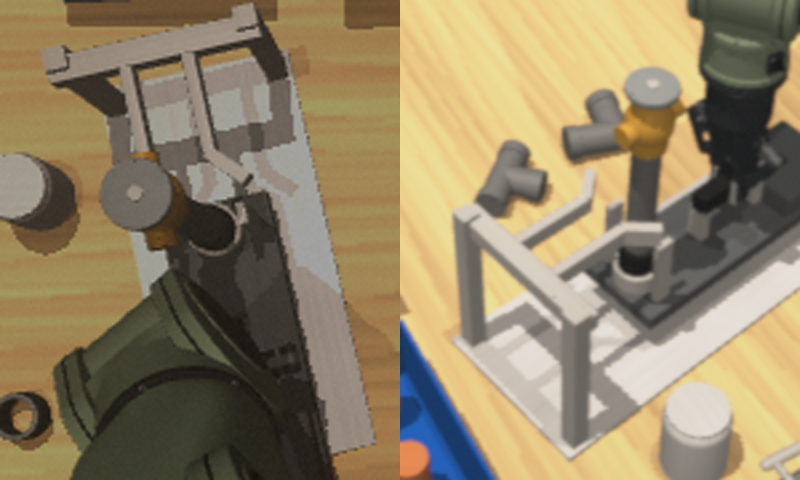

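```bash
python3 - <<'E'
from est import *
s,o,X,Y,Z=foot(); c=np.load("pics/last.npy")
for uv in ((190.6,202),(193.2,199.2)): print(phi_from("top",uv,o,X,Z,.261))
H=o+.14*X+.045*Z; print(proj("top",H+.261*Z))
# hub: bright spot inside the disc
g=cv2.cvtColor(c,cv2.COLOR_RGB2GRAY); print(g[194:210:1,182:204])
E
```

```text
(np.float64(-0.034343114624466924), np.float64(0.5079586589582421))
(np.float64(-0.010211132398952789), np.float64(2.6547368946215895))
[195.0751 201.4975]
[[100 103 104 105 106 104 109 106 109 107 108 108 105 107 108 107 107 107
   95  83  73 119]
 [101 101 106 104 107 105 105 109 107 107 108 106 106 107 108 106 108 110
  107 107  82  61]
 [101 103 103 107 104 106 104 106 105 108 107 105 108 108 106 108 106 104
  106 109 106  64]
 [105 105 105 106 107 108 105 107 105 105 107 109 108 110 107 109 105 107
  107 109 108  80]
 [103 107 104 107 106 107 108 106 106 106 107 107 108 109 108 109 107 109
  107 109 106  84]
 [104 105 108 105 106 103 102 123 124 116 105 105 108 107 111 110 107 109
  107 110 112 102]
 [106 106 103 105 106 103 121 144 145 141 128 108 109 108 110 107 110 111
  110 110 110 107]
 [105 103 104 104 105 114 143 144 144 141 142 130 109 105 107 108 109 108
  108 111 108 106]
 [102 106 104 103 104 122 143 146 144 145 140 103 108 107 110 110 109 111
  110 111 110 105]
 [106 103 104 106 105 111 138 144 144 144 138  95 105 108 110 110 110 112
  108 109 109 105]
 [103 104 103 105 104 103 100 140 144 143 105 106 108 107 109 108 108 108
  109 108 110 104]
 [104 103 101 104 104 107 107 104  96  77 101 104 107 108 109 107 108 109
  109 108 109 101]
 [103 104 104 105 103 105 105 106 106 105 106 108 108 109 106 107 107 107
  110 107 105  88]
 [102 104 105 104 109 104 107 104 106 106 106 107 107 109 108 106 109 108
  108 108 102  65]
 [102 103 104 105 106 106 106 106 107 104 109 106 109 106 107 108 107 106
  107 110  89  49]
 [103 104 105 103 105 103 103 107 104 105 107 105 105 107 105 108 109 108
  109 104  66  45]]
```

```bash
python3 - <<'E'
s=open('est.py').read()
a=s.index("    hsv=cv2.cvt"); b=s.index("    loc=")
s=s[:a]+'''    hsv=cv2.cvtColor(c,cv2.COLOR_RGB2HSV)
    m=((hsv[:,:,1]<80)&(hsv[:,:,2]>126)).astype(np.uint8)
'''+s[b:]
a=s.index("    m=cv2.morph"); b=s.index("    for k in")
s=s[:a]+"    best=None; V=hsv[:,:,2].astype(float)\n"+s[b:]
s=s.replace("if a<150: continue","if not 5<a<60: continue")
s=s.replace("        sc=rr/3+abs(a-530)/100","        yy,xx=np.mgrid[:480,:640]; d=np.hypot(xx-g[0],yy-g[1]); ring=V[(d>5)&(d<9)]; bad=np.mean((ring<96)|(ring>122))\n        sc=rr/3+bad*10")
open('est.py','w').write(s)
E
grep -n "sc=" est.py; python3 ctl.py .42 -.0014 0.0691 0.0146 0 0
```

```text
29:        sc=rr/3+bad*10
t 23.02 phi [-0.0273 -0.0308 -0.0327] om -0.054 theta -0.0002 | res 1.0 area 17 wheel [189.2 201.8]
foot [0.4683 0.2127 0.0446] yaw 11.472583859139105 Z [0.0001 0.0002 1.    ] F [-0.2458 -0.5623 -7.5306] grip 0.021143127161789822
G 0.37 z_hold -0.052 z_move -0.052 A=1.84 deg swing -0.026..0.010
G 0.47 z_hold -0.125 z_move -0.124 A=2.12 deg swing -0.028..0.010
G 0.42 z_hold -0.082 z_move -0.082 A=1.97 deg swing -0.027..0.010
[ 0.0027 -0.0026 -0.    ] [0.97 0.2  0.  ]
[ 0.0089 -0.0046 -0.0001] [1.93 0.39 0.  ]
[ 0.0178 -0.0027 -0.0001] [1.93 0.39 0.  ]
[ 0.0289 -0.0003 -0.0001] [1.93 0.39 0.  ]
[ 0.0421  0.0057 -0.    ] [0.97 0.2  0.  ]
[0.0525 0.0111 0.    ] [0. 0. 0.]
[0.0615 0.013  0.    ] [0. 0. 0.]
[0.067  0.0142 0.    ] [0. 0. 0.]
[0.0691 0.0146 0.    ] [0. 0. 0.]
[0.0691 0.0146 0.    ] [0. 0. 0.]
```

```bash
python3 -m creep '[{"travel":[0.0006,-0.0031,0],"rotation":[0.98,0.2,0]},{"travel":[0.0012,-0.0062,0],"rotation":[1.96,0.4,0]},{"travel":[0.0012,-0.0062,0],"rotation":[1.96,0.4,0]},{"travel":[0.0012,-0.0062,0],"rotation":[1.96,0.4,0]},{"travel":[0.0006,-0.0031,0],"rotation":[0.98,0.2,0]},{"travel":[0,0,0],"rotation":[0,0,0]},{"travel":[0,0,0],"rotation":[0,0,0]},{"travel":[0,0,0],"rotation":[0,0,0]},{"travel":[0,0,0],"rotation":[0,0,0]},{"travel":[0,0,0],"rotation":[0,0,0]}]' >/dev/null; python3 ctl.py .42 -.0014 0.0691 0.0146 0 0
```

```text
t 24.00 phi [0.0032 0.0018 0.0035] om 0.003 theta -0.0001 | res 0.9 area 17 wheel [193.9 200.7]
foot [0.4685 0.2126 0.0446] yaw 11.447612027738487 Z [0.     0.0001 1.    ] F [-0.2746 -0.0726 -8.4138] grip 0.021200032480804955
G 0.37 z_hold 0.007 z_move 0.007 A=-0.24 deg swing -0.001..0.003
G 0.47 z_hold 0.016 z_move 0.017 A=-0.29 deg swing -0.001..0.004
G 0.42 z_hold 0.011 z_move 0.011 A=-0.26 deg swing -0.001..0.004
[ 0.002   0.0009 -0.    ] [-0.13 -0.03  0.  ]
[ 0.0074  0.0024 -0.    ] [-0.26 -0.05  0.  ]
[ 0.0164  0.0043 -0.    ] [-0.26 -0.05  0.  ]
[ 0.0275  0.0067 -0.    ] [-0.26 -0.05  0.  ]
[ 0.0414  0.0092 -0.    ] [-0.13 -0.03  0.  ]
[0.0525 0.0111 0.    ] [0. 0. 0.]
[0.0615 0.013  0.    ] [0. 0. 0.]
[0.067  0.0142 0.    ] [0. 0. 0.]
[0.0691 0.0146 0.    ] [0. 0. 0.]
[0.0691 0.0146 0.    ] [0. 0. 0.]
```

Upright at the fork's mouth; slide in.

```bash
python3 -m creep '[{"travel":[0.002,0.0009,0],"rotation":[-0.13,-0.03,0]},{"travel":[0.0074,0.0024,0],"rotation":[-0.26,-0.05,0]},{"travel":[0.0164,0.0043,0],"rotation":[-0.26,-0.05,0]},{"travel":[0.0275,0.0067,0],"rotation":[-0.26,-0.05,0]},{"travel":[0.0414,0.0092,0],"rotation":[-0.13,-0.03,0]},{"travel":[0.0525,0.0111,0],"rotation":[0,0,0]},{"travel":[0.0615,0.013,0],"rotation":[0,0,0]},{"travel":[0.067,0.0142,0],"rotation":[0,0,0]},{"travel":[0.0688,0.0146,0],"rotation":[0,0,0]},{"travel":[0.0688,0.0146,0],"rotation":[0,0,0]}]' >/dev/null; python3 ctl.py .42 -.0014 0 0 -0.03 0
```

```text
t 24.98 phi [-0.0036 -0.0026 -0.0024] om 0.011 theta -0.0002 | res 1.0 area 17 wheel [185.4 167.1]
foot [0.5368 0.2273 0.0446] yaw 11.477875739666999 Z [0.0004 0.0003 1.    ] F [ 0.2683  0.4744 -8.7552] grip 0.020974262530545542
G 0.37 z_hold 0.001 z_move 0.001 A=-0.02 deg swing -0.000..0.000
G 0.47 z_hold 0.001 z_move 0.001 A=-0.02 deg swing -0.000..0.000
G 0.42 z_hold 0.001 z_move 0.001 A=-0.02 deg swing -0.000..0.000
[-0.      0.     -0.0009] [-0.01 -0.    0.  ]
[-0.      0.0001 -0.0033] [-0.02 -0.    0.  ]
[-0.      0.0001 -0.0072] [-0.02 -0.    0.  ]
[-0.      0.0001 -0.012 ] [-0.02 -0.    0.  ]
[-0.     0.    -0.018] [-0.01 -0.    0.  ]
[ 0.      0.     -0.0228] [0. 0. 0.]
[ 0.      0.     -0.0267] [0. 0. 0.]
[ 0.      0.     -0.0291] [0. 0. 0.]
[ 0.    0.   -0.03] [0. 0. 0.]
[ 0.    0.   -0.03] [0. 0. 0.]
```

```bash
python3 -m creep '[{"travel":[0,0,-0.001],"rotation":[0,0,0]},{"travel":[0,0,-0.004],"rotation":[0,0,0]},{"travel":[0,0,-0.008],"rotation":[0,0,0]},{"travel":[0,0,-0.013],"rotation":[0,0,0]},{"travel":[0,0,-0.019],"rotation":[0,0,0]},{"travel":[0,0,-0.024],"rotation":[0,0,0]},{"travel":[0,0,-0.029],"rotation":[0,0,0]},{"travel":[0,0,-0.032],"rotation":[0,0,0]},{"travel":[0,0,-0.033],"rotation":[0,0,0]},{"travel":[0,0,-0.033],"rotation":[0,0,0]}]' ; python3 ctl.py .42 -.0014 0 0 -0.006 0
```

```text
t: 25.82
tool_pos: [0.5372, 0.2273, 0.2394]
tool_rot: [-3.141, -0.0, -2.942]
ft_force: [-0.0, -0.6, -8.3]
gripper_width: 0.0212
grip_force: 61.0
t 25.97 phi [-0.011  -0.0098 -0.011 ] om 0.000 theta -0.0000 | res 0.9 area 18 wheel [188.6 170.5]
foot [0.5374 0.2274 0.0118] yaw 11.4606020500103 Z [-0.0004 -0.0001  1.    ] F [-0.444   0.4017 -7.8281] grip 0.021009363863997148
G 0.37 z_hold -0.013 z_move -0.013 A=0.46 deg swing -0.007..0.003
G 0.47 z_hold -0.031 z_move -0.031 A=0.54 deg swing -0.007..0.003
G 0.42 z_hold -0.021 z_move -0.021 A=0.50 deg swing -0.007..0.003
[ 0.0002 -0.0008 -0.0002] [0.24 0.05 0.  ]
[ 0.0003 -0.0016 -0.0007] [0.49 0.1  0.  ]
[ 0.0003 -0.0016 -0.0014] [0.49 0.1  0.  ]
[ 0.0003 -0.0016 -0.0024] [0.49 0.1  0.  ]
[ 0.0002 -0.0008 -0.0036] [0.24 0.05 0.  ]
[ 0.      0.     -0.0046] [0. 0. 0.]
[ 0.      0.     -0.0053] [0. 0. 0.]
[ 0.      0.     -0.0058] [0. 0. 0.]
[ 0.     0.    -0.006] [0. 0. 0.]
[ 0.     0.    -0.006] [0. 0. 0.]
```

```bash
python3 -m creep '[{"travel":[0.0002,-0.0008,-0.0003],"rotation":[0.24,0.05,0]},{"travel":[0.0003,-0.0016,-0.0008],"rotation":[0.49,0.1,0]},{"travel":[0.0003,-0.0016,-0.0015],"rotation":[0.49,0.1,0]},{"travel":[0.0003,-0.0016,-0.0022],"rotation":[0.49,0.1,0]},{"travel":[0.0002,-0.0008,-0.003],"rotation":[0.24,0.05,0]},{"travel":[0,0,-0.0037],"rotation":[0,0,0]},{"travel":[0,0,-0.0043],"rotation":[0,0,0]},{"travel":[0,0,-0.0048],"rotation":[0,0,0]},{"travel":[0,0,-0.0052],"rotation":[0,0,0]},{"travel":[0,0,-0.0055],"rotation":[0,0,0]}]' ; python3 ctl.py .42 -.0014 0 0 -0.006 0 | head -4
```

```text
t: 26.8
tool_pos: [0.5372, 0.2274, 0.2342]
tool_rot: [3.142, 0.0, -2.942]
ft_force: [-2.7, -0.6, 0.1]
gripper_width: 0.0211
grip_force: 62.0
t 26.95 phi [-0.0046 -0.006  -0.0073] om -0.028 theta -0.0000 | res 0.9 area 16 wheel [189.8 171.1]
foot [0.5373 0.2273 0.0061] yaw 11.455311914857615 Z [-0.0001 -0.      1.    ] F [-0.5454  0.0349 -7.6595] grip 0.020992612216667966
G 0.37 z_hold -0.012 z_move -0.012 A=0.44 deg swing -0.006..0.002
G 0.47 z_hold -0.029 z_move -0.029 A=0.50 deg swing -0.006..0.002
```

```bash
python3 -m creep '[{"travel":[0.0001,-0.0005,-0.0001],"rotation":[0.15,0.03,0]},{"travel":[0.0001,-0.0005,-0.0002],"rotation":[0.15,0.03,0]},{"travel":[0,0,-0.0003],"rotation":[0,0,0]},{"travel":[0,0,-0.0004],"rotation":[0,0,0]},{"travel":[0,0,-0.0005],"rotation":[0,0,0]},{"travel":[0,0,-0.0006],"rotation":[0,0,0]},{"travel":[0,0,-0.0007],"rotation":[0,0,0]},{"travel":[0,0,-0.0008],"rotation":[0,0,0]},{"travel":[0,0,-0.0009],"rotation":[0,0,0]},{"travel":[0,0,-0.001],"rotation":[0,0,0]}]' ; python3 ctl.py .42 -.0014 0 0 -0.006 0 | head -4; python3 -c "
from workcell import robot; s=robot.sense(); print(s['ft_force'],s['wrist_torque'])"
```

```text
t: 27.78
tool_pos: [0.5372, 0.2274, 0.2341]
tool_rot: [-3.141, 0.001, -2.942]
ft_force: [-8.8, -2.1, 19.9]
gripper_width: 0.0212
grip_force: 64.7
t 27.93 phi [-0.0178 -0.0173 -0.02  ] om -0.022 theta -0.0001 | res 0.8 area 19 wheel [188.2 171.5]
foot [0.5373 0.2273 0.006 ] yaw 11.460495842587868 Z [-0.0005  0.0001  1.    ] F [-7.5722 -2.4174 17.5707] grip 0.020860662402959265
G 0.37 z_hold -0.029 z_move -0.029 A=1.01 deg swing -0.015..0.006
G 0.47 z_hold -0.069 z_move -0.069 A=1.17 deg swing -0.015..0.005
[-7.57219384 -2.41739118 17.57072366] [-0.4775361   1.51510196 -0.00336233]
```

```bash
python3 -m creep '[{"travel":[0,0,0.0002],"rotation":[0,0,0]},{"travel":[0,0,0.0003],"rotation":[0,0,0]},{"travel":[0,0,0.0005],"rotation":[0,0,0]},{"travel":[0,0,0.0006],"rotation":[0,0,0]},{"travel":[0,0,0.0006],"rotation":[0,0,0]},{"travel":[0,0,0.0006],"rotation":[0,0,0]},{"travel":[0,0,0.0006],"rotation":[0,0,0]},{"travel":[0,0,0.0006],"rotation":[0,0,0]},{"travel":[0,0,0.0006],"rotation":[0,0,0]},{"travel":[0,0,0.0006],"rotation":[0,0,0]}]'; python3 -m creep '[{"travel":[0,0,0],"rotation":[0,0,0]},{"travel":[0,0,0],"rotation":[0,0,0]},{"travel":[0,0,0],"rotation":[0,0,0]},{"travel":[0,0,0],"rotation":[0,0,0]},{"travel":[0,0,0],"rotation":[0,0,0]},{"travel":[0,0,0],"rotation":[0,0,0]},{"travel":[0,0,0],"rotation":[0,0,0]},{"travel":[0,0,0],"rotation":[0,0,0]},{"travel":[0,0,0],"rotation":[0,0,0]},{"travel":[0,0,0],"rotation":[0,0,0]}]' 1; python3 ctl.py .42 -.0014 0 0 -0.006 0 | head -2
```

```text
t: 28.77
tool_pos: [0.5372, 0.2273, 0.2342]
tool_rot: [-3.141, 0.0, -2.942]
ft_force: [-4.0, -0.2, 6.8]
gripper_width: 0.0212
grip_force: 63.0
t: 29.6
tool_pos: [0.5372, 0.2273, 0.2337]
tool_rot: [-3.141, -0.0, -2.942]
ft_force: [0.3, -0.2, 0.6]
gripper_width: 0.0854
grip_force: 0.0
t 29.75 phi [-0.027  -0.0267 -0.0267] om 0.003 theta -0.0001 | res 0.8 area 18 wheel [187.5 171.7]
foot [0.5373 0.2273 0.0057] yaw 11.462437023310919 Z [-0.0001  0.0001  1.    ] F [ 0.3322 -0.8156  0.4365] grip 0.08537184475948863
```

```bash
python3 -m creep '[{"travel":[0,0,0.005],"rotation":[0,0,0]},{"travel":[0,0,0.015],"rotation":[0,0,0]},{"travel":[0,0,0.03],"rotation":[0,0,0]},{"travel":[0,0,0.05],"rotation":[0,0,0]},{"travel":[0,0,0.07],"rotation":[0,0,0]},{"travel":[0,0,0.09],"rotation":[0,0,0]},{"travel":[0,0,0.11],"rotation":[0,0,0]},{"travel":[0,0,0.13],"rotation":[0,0,0]},{"travel":[0,0,0.145],"rotation":[0,0,0]},{"travel":[0,0,0.15],"rotation":[0,0,0]}]'; python3 -m creep '[{"travel":[-0.01,0,0],"rotation":[0,0,0]},{"travel":[-0.02,0,0],"rotation":[0,0,0]},{"travel":[-0.03,0,0],"rotation":[0,0,0]},{"travel":[-0.04,0,0],"rotation":[0,0,0]},{"travel":[-0.05,0,0],"rotation":[0,0,0]},{"travel":[-0.06,0,0],"rotation":[0,0,0]},{"travel":[-0.07,0,0],"rotation":[0,0,0]},{"travel":[-0.07,0,0],"rotation":[0,0,0]},{"travel":[-0.07,0,0],"rotation":[0,0,0]},{"travel":[-0.07,0,0],"rotation":[0,0,0]}]' | head -2
python3 - <<'E'
from h import *
from workcell import robot
c=robot.read_camera("top")["color"]; s=robot.read_camera("scene")["color"]; w=robot.read_camera("wrist")["color"]
cv2.imwrite("pics/crop7.png",np.hstack([cv2.resize(c[130:310,130:310],(270,270)),cv2.resize(s[220:450,230:460],(270,270)),cv2.resize(w,(260,270))])[:,:,::-1])
E
```

```text
t: 30.58
tool_pos: [0.5373, 0.2273, 0.3868]
tool_rot: [3.141, 0.003, -2.942]
ft_force: [0.2, 0.4, 1.0]
gripper_width: 0.0851
grip_force: 0.0
t: 31.42
tool_pos: [0.4677, 0.2272, 0.3838]
```

View pics/crop7.png

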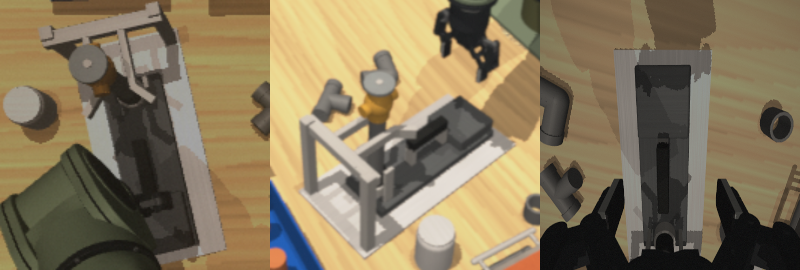

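The pictures show the foot flat, square and centred on the plate. The pipe stands upright in the fork, and the arm is clear of everything.

```bash
python3 -c "
from workcell import robot; print(robot.job_done())"
```

```text
the job is handed in; nothing more can be done
None
```

The standpipe was balanced in mid-air for more than five seconds, carried over without falling back on a stop, and docked: the foot sits flat and square on the rack's plate, the pipe stands in the fork leaning about 0.03 rad, and the job was handed in just after t = 31 s (limit 72 s).

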